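# Spot the bracket blank with the spring punch

### The arm

A 7-joint arm with a two-finger parallel gripper is mounted at the origin on a cart in front of the work surface, level with it; the furniture and walls round the work are solid. World frame = base frame: x ahead of the robot, y to its left, z up, the work surface at z = 0. Lengths are in m, angles in rad, forces in N, time in s.
With the tool pointing down it reaches from about 0.425 to 0.875 m from the base axis. Payload 8.4 kg.
Tool frame: the origin (TCP) lies at the very end of the fingers, on their centre line; the grasp point (between the pads) lies 19 mm behind it; z points along the fingers, y is the line along which they close (so a half turn about z gives the same grasp; the last joint's range is limited). The gripper opens to 85 mm and grips with 20 to 120 N. Pads are 22 mm wide; open, the fingers measure 114 mm over their backs; the gripper's body (76 mm by 85 mm) begins 54 mm behind the grasp point. The pads swing forward as they close: fully open they stand 13 mm farther back than shut.
Start: joints at [-1.403, 0.333, 0.04, 1.465, -0.013, 1.343, -0.059], TCP at [0.171, 0.627, 0.231] pointing down, gripper open.
Joint ranges: [-2.58, 2.58], [-0.38, 2.09], [-1.3, 1.39], [0.25, 2.4], [-1.5, 4.64], [0.08, 2.09], [-2.65, 2.65]. Speed limits (rad/s): [2.22, 2.22, 2.79, 2.79, 3.14, 3.14, 3.14].

### API

Orientations are given as a unit quaternion [w, x, y, z].
In Python, from rig import r, optics, job gives the robot as it stands.
- The arm moves only by the tool send_rows, never from a script. Its argument "steps" is a list of rows, each an object of numbers: "dx", "dy", "dz": the shift along the world's x, y, z in m; "spin": the turn about the world's z in rad; "gripper": the closure, from -1 (fully open) to 1 (shut). In form: [{"dx": .., "dy": .., "dz": .., "spin": .., "gripper": ..}, ...]. A call has 1 to 20 rows; each row is the pose to reach, as a shift and turn from the pose commanded when the call began; what a row does not reach only later rows make up. A row lasts 1/8 s, in which the tool goes at most 62.5 mm and 10.7 degrees, less where a joint would pass 70% of its speed; a pose out of reach is approached as far as the arm can. A call with a gripper value outside its range is refused whole. The fingers move at their own pace and stop on an object; "grip_force" is the grip in N (left out, the last holds). Time passes only in rows, so rows that repeat a pose let the fingers close. It gives the time, the measured TCP pose, the force, the opening and the grip force at its end, in the units of the state.
- r.sense(): the state, without advancing time (a new reading comes with each control period).
- optics.camera(name): name is "scene" or "top" or "wrist"; returns (picture, depth): 384x512x3 uint8, blue, green, red; 384x512 float32, m along the optical axis (not along the pixel's ray), 0 where there is no reading.
- optics.camera_info(name): a dict with "intrinsics" (3x3 intrinsics, pixels), "view" (4x4, takes a point from world to camera coordinates). Camera axes: x right, y up, looking along -z (the intrinsics and any distortion apply to the point x, -y, -z); pixel columns grow to the right and rows downward; lengths in m; the calibration is good to about 2 mm. The wrist camera is an equidistant fisheye: a pixel r from the principal point sees the ray r / f radians off the axis. A picture is of the moment at which its call begins: read the wrist's pose just before it. camera_info takes no time and is no camera call; for the wrist camera it gives the pose at the moment of the call.
- job.job_done(): hands the job in; it is judged then, once.
The state is a dict: "clock": time; "joint_pos": joint angles; "joint_vel": joint speeds; "tau": joint torques, N m; "tcp_pos": TCP position; "tool_rot": TCP orientation; "ft_force": force on the tool from outside, world axes, zero at the start; "moment": the same for the moment, N m; "opening": finger opening in m; "grip_force": force on a finger pad.
Only numpy, scipy, OpenCV 4.12 (cv2) and the standard library are available. Lean on these libraries where they do the work, as an engineer would, in place of code of your own. Each camera call takes 0.05 s, during which the arm holds its last target. There are 200 camera calls.

### The job

The red spring-loaded centre punch lies on the bench. First lay it, head up, in the channel of the slanted rest and let go of it, so that you can take it afresh by its head end; then hold it upright with its point inside the small white ring scribed on the blue end of the steel bracket blank and press it straight down until its spring snaps. Put the punch back in the slanted rest in the same way and let go; snap it nowhere but at the ring, and do not shift the blank or the loose tape, pliers and speaker behind it.

Things in the scene. Friction and masses are not known exactly. Their poses are not given: they have to be found in the camera images.
- punch: Red spring-loaded centre punch, 160 mm long, 0.3 kg, first lying flat, head roughly toward the robot. Origin on its centre line, halfway along; +x runs from point (x=-80 mm) to head (+80). Square barrel 24x24 mm, x=-40 to +70 (flats square to y and z; does not roll); then round head cap, 21 mm across. Nose 10 mm across, -55 to -40; spindle 7 mm, -80 to -55. Centre of mass near x=+7 mm.
- punch_tip (a point): The point of the punch, at the end of the spindle (x = -80 mm in the punch's frame when the spindle is out; it moves in with the spindle).
- punch_head (a point): Centre of the flat end of the punch's head cap (x = +80 mm).
- punch_spindle (a joint): How far the spindle is pushed into the barrel: 0 = out, 0.012 m = fully in, at a stop. It gives easily (2 to 3 N) for 3 mm, then the hidden spring resists, rising to about 13 N at 5 mm, then snaps: it gives way, and from 9 to 12 mm only about 3 N remain. Press on to 9 mm or more: then it has snapped. It springs out again when lifted.
- blank: Loose steel bracket blank lying flat on the bench, 140 x 80 x 8 mm, 0.65 kg. Origin at the centre of its underside, x along its length, z up. Blue layout paint on the +x end, two drilled 10 mm holes at the -x end.
- mark (a point): The spot to punch: the centre of the white scribed ring (15 mm across, with a white cross) in the blue area, on the top face of the blank, 40 mm from its centre toward +x, 8 mm above the bench.
- rest: Grey tool rest on a wooden foot 120x76x8 mm, fixed to the bench. Origin under the foot's centre; +x (its high end) points roughly toward the robot. An open channel rises at 45 degrees toward +x: 28 mm wide inside, walls 14 mm high with black flared lips (about 50 mm over all), 56 mm long; its floor runs from x=-35, z=45 mm to x=5, z=85 mm. Beyond that the punch sticks out free.
- rest_seat (a point): Where the punch's origin lies when fully seated, x=-15.2, y=0, z=81.8 mm in the rest's frame: point down, barrel on the channel floor, punch +x running 45 degrees upward over the rest's +x. At the channel's low end two prongs stop the end face of the square barrel; the nose lies in the 15 mm gap between them, which is open upward.
- rest_head (a point): Where the punch's head point lies when it is fully seated: x = 41.4, y = 0, z = 138.3 mm in the rest's frame.
- tape_roll: Loose black roll of tape lying flat, 62 mm across, 18 mm high; a bystander. Origin at the centre of its underside.
- pliers_nose: Loose red-handled long-nose pliers lying flat, 152 mm long, 12 mm high; a bystander. Origin under its middle.
- speaker_spare: Loose small speaker, 66 mm across, 26 mm high; a bystander. Origin at the centre of its underside.
Not all that is in view belongs to the job. There is more than one size of the punch; the job needs the larger.

How it is judged:
On the way, in this order (a step that is already met when the one before it is completed fails the run):
1. the punch lies head up in the slanted rest, let go of (distance between punch and rest_seat below 0.015 m and distance between punch_head and rest_head below 0.02 m and contact force between punch and rest above 0.3 N and contact force between the fingers and punch below 0.05 N), for 0.2 s.
2. the punch, upright with its point inside the scribed ring, is pressed down on the blank until it snaps (value of joint punch_spindle above 0.009 m and horizontal distance between punch_tip and mark below 0.0075 m and angle between punch's own x axis and vertical below 0.26 rad and contact force between punch and blank above 0.5 N), for 0.05 s.
At the end, for the whole second after the job is handed in: The punch lies at rest in the slanted rest, let go of, head up: its middle within 15 mm and its head within 20 mm of the fully seated places, touching the rest, spindle out (less than 3 mm in) (all of step 1 and linear speed of punch below 0.02 m/s and value of joint punch_spindle below 0.003 m).
It fails at once if the punch snaps away from the ring (spindle over 8 mm in with the point more than 12 mm from the ring's centre) (value of joint punch_spindle above 0.008 m and horizontal distance between punch_tip and mark above 0.012 m).
It fails at once if the blank is shifted by more than 20 mm (distance of blank from where it was at the start of the episode above 0.02 m).
It fails at once if the loose tape, pliers or speaker is shifted by more than 25 mm (distance of any of tape_roll, pliers_nose, speaker_spare from where it was at the start of the episode above 0.025 m).
It also fails if it takes over 72 s, if anything falls off the work surface, if the arm or the gripper's body presses on something with over 40 N, if the wrist force passes 120 N, or if a joint passes its speed limit or range.

## Working session

There is one attempt and no reset: what is moved stays moved. The work goes in short steps, Python scripts to look and compute and a tool call to move; the robot and the scene stay as the last step left them, time stands still between calls to the robot, and variables do not carry over. Pictures are saved under pics/ and viewed, at most 10 in all, crops included, and the job is handed in when it is done.

Besides the shell and the picture viewer there is one more tool, called after ">>>" as name(argument=value, ...) on one line, values as JSON. send_rows: Moves the arm, as the interface text tells. Its arguments: {"type":"object","properties":{"steps":{"type":"array","items":{"type":"object","properties":{"dx":{"type":"number"},"dy":{"type":"number"},"dz":{"type":"number"},"spin":{"type":"number"},"gripper":{"type":"number"}}}},"grip_force":{"type":"number"}},"required":["steps"]}

```bash
ls; mkdir -p pics; cat > h.py <<'E'
import numpy as np, cv2, json
from rig import r, optics, job
def shot(n):
    i=optics.camera_info(n); p,d=optics.camera(n); return p,d,np.array(i['intrinsics']),np.array(i['view'])
def px2w(u,v,z,K,V):
    x=(u-K[0,2])/K[0,0]; y=(v-K[1,2])/K[1,1]
    return (np.linalg.inv(V)@np.stack([x*z,-y*z,-z,np.ones_like(z)]))[:3]
def cloud(d,K,V):
    v,u=np.mgrid[:d.shape[0],:d.shape[1]]
    return px2w(u.ravel(),v.ravel(),d.ravel(),K,V).T.reshape(d.shape+(3,))
E
python3 - <<'E'
from h import *
s=r.sense(); print(s)
for n in ('scene','top'):
    p,d,K,V=shot(n); np.savez(f'{n}.npz',p=p,d=d,K=K,V=V); print(n,K,V)
    cv2.imwrite(f'pics/{n}0.png',cv2.resize(p,(768,576)))
E
```

```text
pics
{'clock': 0.0, 'joint_pos': array([-1.40323511,  0.33390195,  0.03986305,  1.46630801, -0.01338885,
        1.34328322, -0.05851483]), 'joint_vel': array([-9.93686594e-04,  9.43930863e-04,  1.06812611e-03,  6.39465966e-04,
        5.63490018e-04,  6.96328720e-05, -1.06225723e-04]), 'tau': array([-8.97715854e-04, -6.58588171e+01,  1.36449449e+00, -4.05539846e+01,
        1.66019431e-02,  1.30184018e-02,  1.90972793e-05]), 'tcp_pos': array([0.17124834, 0.62655107, 0.23040892]), 'tool_rot': array([-4.99431997e-05,  1.32995273e-01,  9.91116335e-01, -8.15866147e-04]), 'ft_force': array([-0.16973177, -0.81981846,  0.57001443]), 'moment': array([0.00520871, 0.00681175, 0.02305792]), 'grip_force': 0.0, 'opening': 0.08529417351606312}
scene [[418.47881384   0.         255.32447227]
 [  0.         418.47881384 189.29222288]
 [  0.           0.           1.        ]] [[-0.77650229 -0.63008729  0.0058487   0.42130534]
 [ 0.48463058 -0.59126178  0.64462602 -0.36180471]
 [-0.40271255  0.50338803  0.7644757  -0.7862768 ]
 [ 0.          0.          0.          1.        ]]
top [[438.56980007   0.         253.67687446]
 [  0.         438.56980007 190.50536283]
 [  0.           0.           1.        ]] [[-0.01381196 -0.99989271  0.00487846 -0.03019021]
 [ 0.99514549 -0.01327061  0.09751591 -0.59940053]
 [-0.09744071  0.00620167  0.99522201 -1.12229896]
 [ 0.          0.          0.          1.        ]]
```

View pics/scene0.png

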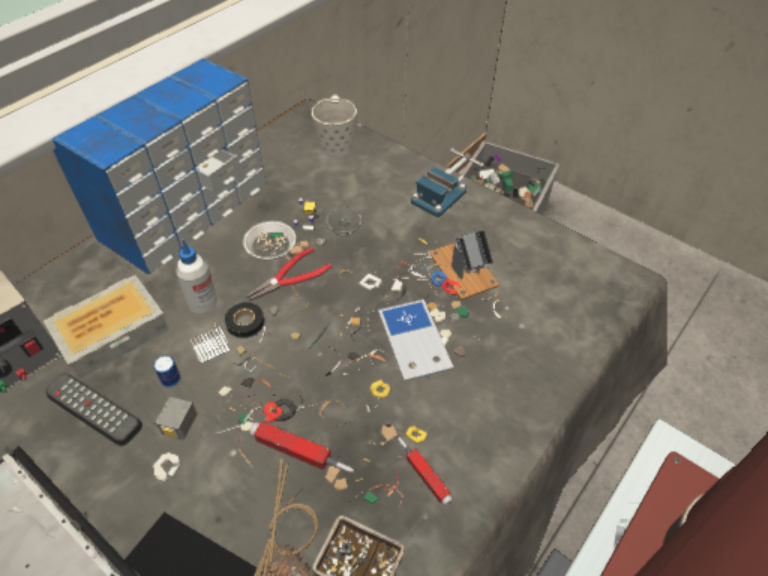

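View pics/top0.png

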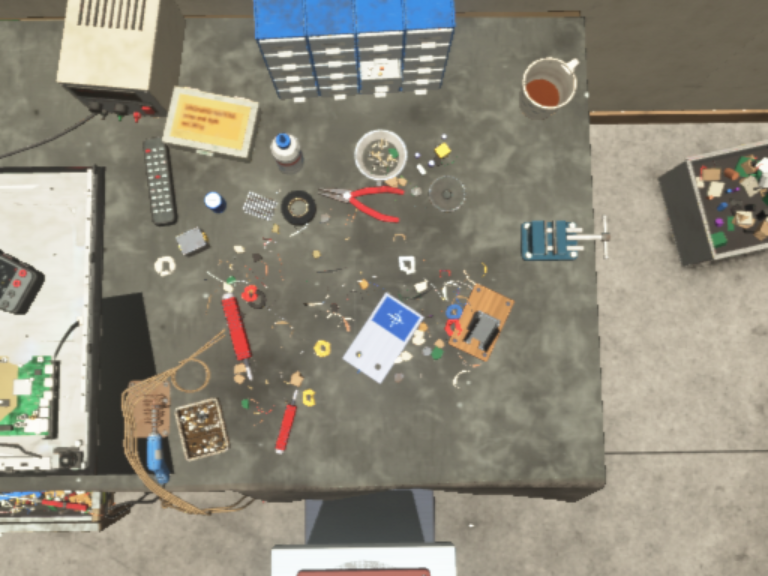

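The top view shows two red tools: the larger at about (236,328) and a smaller one at (286,425). The red-handled pliers are at (375,200). The rest is at (483,320) and the blank's ring at (397,318). By size I choose the punch at (236,328), and I'll check it in a crop.

```bash
python3 - <<'E'
from h import *
a=np.load('top.npz'); p,d,K,V=[a[k] for k in 'pdKV']
b=np.load('scene.npz')
c1=cv2.resize(p[180:320,130:240],None,fx=4,fy=4,interpolation=cv2.INTER_CUBIC)
c2=cv2.resize(b['p'][265:345,140:310],None,fx=2.4,fy=4,interpolation=cv2.INTER_CUBIC)
c2=cv2.resize(b['p'][265:345,140:255],(345,240),interpolation=cv2.INTER_CUBIC)
c3=cv2.resize(p[180:250,280:350],(345,320),interpolation=cv2.INTER_CUBIC)
cv2.imwrite('pics/crop.png',np.hstack([c1,np.vstack([c2,c3])]))
for n in('top','scene'):
    a=np.load(n+'.npz'); p,d,K,V=[a[k] for k in 'pdKV']
    W=cloud(d,K,V); np.save(n+'W.npy',W)
    hsv=cv2.cvtColor(p,cv2.COLOR_BGR2HSV); h,s,v=cv2.split(hsv)
    red=(((h<8)|(h>172))&(s>150)&(v>80)&(d>0)).astype(np.uint8)
    k,l,st,ce=cv2.connectedComponentsWithStats(red)
    for i in range(1,k):
        if st[i,4]>120:
            P=W[l==i]; m=np.median(P,0)
            if 0.3<m[0]<1 and -.3<m[2]<.2:
                q=P[:,:2]; c=q.mean(0); u=np.linalg.svd(q-c)[2] if len(q)<3000 else None
                t=(q-c)@u.T; print(n,st[i],m.round(4),np.percentile(P[:,2],[5,50,95]).round(3),'dir',u[0].round(3),'range',t.min(0).round(4),t.max(0).round(4),'c',c.round(4))
E
```

```text
top [233 124  36  24 259] [ 0.7585 -0.0276  0.0081] [0.004 0.008 0.012] dir [0.232 0.973] range [-0.0487 -0.0298] [0.0433 0.0333] c [ 0.7549 -0.0286]
top [148 198  19  42 359] [0.5254 0.2159 0.0226] [0.018 0.023 0.026] dir [-0.964 -0.266] range [-0.0551 -0.0129] [0.0531 0.0112] c [0.5279 0.2155]
top [184 270  13  30 176] [0.3591 0.1304 0.0158] [0.012 0.016 0.019] dir [-0.959  0.284] range [-0.0368 -0.0085] [0.0378 0.0077] c [0.3579 0.1299]
scene [184 165  37  25 226] [ 0.7559 -0.0231  0.0093] [0.006 0.009 0.012] dir [0.252 0.968] range [-0.0516 -0.0291] [0.0417 0.0348] c [ 0.7545 -0.0254]
scene [170 281  50  31 597] [0.5251 0.2201 0.0233] [0.012 0.023 0.026] dir [-0.965 -0.263] range [-0.0571 -0.0137] [0.0524 0.0103] c [0.527  0.2198]
scene [272 300  28  34 285] [0.3603 0.1335 0.0164] [0.01  0.016 0.019] dir [-0.962  0.274] range [-0.0382 -0.0094] [0.0389 0.0077] c [0.3586 0.1333]
```

View pics/crop.png

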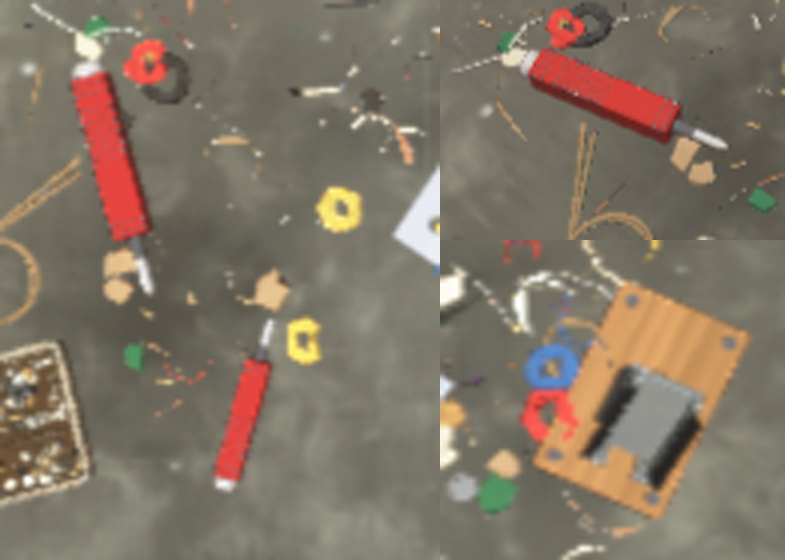

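The crop shows the large punch (barrel 24 x 108 mm) with its white cap at the top (88,70), away from the robot, and its spindle at the bottom (147,280), toward the robot. The small one is only 75 mm, so it is ruled out. The notch of the rest appears at its lower edge (612,455), so next I check the rest's slope from depth.

```bash
python3 - <<'E'
from h import *
for n in('top','scene'):
    a=np.load(n+'.npz'); p,d,K,V=[a[k] for k in 'pdKV']; W=np.load(n+'W.npy')
    hsv=cv2.cvtColor(p,cv2.COLOR_BGR2HSV).astype(int); h,s,v=cv2.split(hsv.astype(np.uint8))
    reg=(abs(W[...,0]-.545)<.14)&(abs(W[...,1]+.19)<.12)&(d>0)
    wood=reg&(h>5)&(h<20)&(s>110)&(v>110)&(abs(W[...,2]-.008)<.006)
    wood=cv2.morphologyEx(wood.astype(np.uint8),cv2.MORPH_OPEN,np.ones((3,3)))
    k,l,st,ce=cv2.connectedComponentsWithStats(wood); i=1+st[1:,4].argmax()
    P=W[l==i]; R=cv2.minAreaRect((P[:,:2]*1000).astype(np.float32)); print(n,'foot',R,cv2.boxPoints(R).round(),'z',np.median(P[:,2]))
    T=reg&(W[...,2]>.035)&(W[...,2]<.12); P=W[T]
    A=np.c_[P[:,:2],np.ones(len(P))]; c,*_=np.linalg.lstsq(A,P[:,2],rcond=None); print('tall',len(P),'grad',c, P[:,2].min(),P[:,2].max())
    R=cv2.minAreaRect((P[:,:2]*1000).astype(np.float32)); print(R)
    lo=P[P[:,2]<.055].mean(0); hi=P[P[:,2]>.08].mean(0); print('lo',lo,'hi',hi)
    # blank
    reg=(abs(W[...,0]-.54)<.14)&(abs(W[...,1]+.0)<.14)&(d>0)
    blue=reg&(h>100)&(h<125)&(s>120); pale=reg&(s<70)&(v>150)&(abs(W[...,2]-.008)<.005)
    m=cv2.morphologyEx((blue|pale).astype(np.uint8),cv2.MORPH_OPEN,np.ones((3,3)))
    k,l,st,ce=cv2.connectedComponentsWithStats(m); i=1+st[1:,4].argmax(); P=W[l==i]
    R=cv2.minAreaRect((P[:,:2]*1000).astype(np.float32)); print('blank',R,'z',np.median(P[:,2]))
    k2,l2,s2,c2=cv2.connectedComponentsWithStats(blue.astype(np.uint8)); j=1+s2[1:,4].argmax()
    x,y,w,hh=s2[j,:4]; print('blue',s2[j],np.median(W[l2==j],0))
    white=(s<110)&(v>120); hull=cv2.convexHull(np.argwhere(l2==j)[:,::-1].astype(np.int32)); M=np.zeros(d.shape,np.uint8); cv2.fillConvexPoly(M,hull,1); M=cv2.erode(M,np.ones((5,5)))
    Q=np.argwhere((M>0)&white); print('ring px',Q.mean(0),len(Q), W[(M>0)&white].mean(0), W[(M>0)&white].std(0))
    B=W[abs(W[...,2])<.004]; 
E
```

```text
top foot ((555.5245361328125, -209.10528564453125), (71.44314575195312, 109.49494171142578), 20.385026931762695) [[ 503. -170.]
 [ 541. -273.]
 [ 608. -248.]
 [ 570. -145.]] z 0.007160679448722451
tall 467 grad [-0.05442058  0.06203996  0.10968281] 0.03518165043781263 0.10200448704745013
((588.0970458984375, -248.0137939453125), (45.37669372558594, 224.14553833007812), 59.95806121826172)
lo [ 0.57802851 -0.24661416  0.04920878] hi [ 0.52771764 -0.21226023  0.08706957]
blank ((504.4087829589844, -43.25419616699219), (91.98797607421875, 135.5821990966797), 54.18519973754883) z 0.007179929794952411
blue [249 198  30  29 410] [ 0.54340666 -0.06281957  0.00707036]
ring px [212.19354839 263.35483871] 31 [ 0.54271165 -0.06344012  0.00716547] [0.00573102 0.00562851 0.00219693]
scene foot ((537.623291015625, -214.9959716796875), (74.74384307861328, 125.17399597167969), 63.59431838989258) [[ 465. -221.]
 [ 577. -276.]
 [ 610. -209.]
 [ 498. -154.]] z 0.007886986288329179
tall 610 grad [-0.14959248 -0.07673024  0.12787258] 0.03565245228802305 0.0989107548667909
((589.1676025390625, -246.79966735839844), (47.200584411621094, 226.43585205078125), 60.574302673339844)
lo [ 0.57049538 -0.23616614  0.04782048] hi [ 0.52509336 -0.21237684  0.08688951]
blank ((505.4221496582031, -48.29473114013672), (100.908203125, 141.82162475585938), 55.71086120605469) z 0.007865799250719951
blue [255 202  32  21 372] [ 0.5452253  -0.0616161   0.00821004]
ring px [211.82978723 270.70212766] 47 [ 0.54477351 -0.06278095  0.00799841] [0.00647827 0.00651918 0.00125761]
```

```bash
cat > fit.py <<'E'
from h import *
from scipy.optimize import minimize
# fit rest pose (x,y,yaw) from tall points of both cameras: floor plane z=80+... and wall symmetric
for n in('top','scene'):
    a=np.load(n+'.npz'); d=a['d']; W=np.load(n+'W.npy')
    m=(abs(W[...,0]-.545)<.08)&(abs(W[...,1]+.205)<.07)&(d>0)&(W[...,2]>.03)
    P=W[m]*1000; k,l=cv2.connectedComponents(m.astype(np.uint8))
    i=np.bincount(l[m]).argmax(); P=W[l==i]*1000
    print(n,len(P),P.mean(0).round(),P[:,2].max())
    def loc(q):
        c,s=np.cos(q[2]),np.sin(q[2]); dx=P[:,0]-q[0]; dy=P[:,1]-q[1]
        return c*dx+s*dy, -s*dx+c*dy
    def cost(q):
        X,Y=loc(q); ztop=80+X
        up=ztop-0+0
        res=np.where(abs(Y)<13,P[:,2]-(80+X),P[:,2]-(80+X+19.8))  # floor / wall top along z (14/cos45)
        out=np.maximum(abs(Y)-25,0)
        return np.sum(np.minimum(abs(res),15))+3*np.sum(np.minimum(out,10))
    best=min((minimize(cost,[x0,y0,np.radians(th)],method='Nelder-Mead',options=dict(maxiter=800,initial_simplex=[[x0,y0,np.radians(th)],[x0+8,y0,np.radians(th)],[x0,y0+8,np.radians(th)],[x0,y0,np.radians(th+8)]])) for x0 in(530,545,555) for y0 in(-220,-205,-195) for th in(140,152,165)),key=lambda o:o.fun)
    print(best.x[:2].round(1),np.degrees(best.x[2]).round(1),best.fun/len(P))
    X,Y=loc(best.x)
    for lo in range(-45,30,10):
        for b in((-26,-14),(-11,11),(14,26)):
            mm=(X>=lo)&(X<lo+10)&(Y>b[0])&(Y<b[1]); print(lo,b,mm.sum(),np.median(P[mm,2]).round() if mm.any() else '',end=' | ')
        print()
E
python3 fit.py
```

```text
top 401 [ 519. -208.   69.] 102.00448704745013
[ 506.3 -223.7] 238.8 10.25785091645193
-45 (-26, -14) 11 70.0 | -45 (-11, 11) 34 84.0 | -45 (14, 26) 20 82.0 | 
-35 (-26, -14) 14 50.0 | -35 (-11, 11) 28 61.0 | -35 (14, 26) 19 80.0 | 
-25 (-26, -14) 1 50.0 | -25 (-11, 11) 37 59.0 | -25 (14, 26) 22 79.0 | 
-15 (-26, -14) 14 51.0 | -15 (-11, 11) 48 60.0 | -15 (14, 26) 22 78.0 | 
-5 (-26, -14) 19 64.0 | -5 (-11, 11) 32 84.0 | -5 (14, 26) 3 93.0 | 
5 (-26, -14) 0  | 5 (-11, 11) 0  | 5 (14, 26) 0  | 
15 (-26, -14) 0  | 15 (-11, 11) 0  | 15 (14, 26) 0  | 
25 (-26, -14) 0  | 25 (-11, 11) 0  | 25 (14, 26) 0  | 
scene 540 [ 519. -205.   66.] 98.91075486679091
[ 501.7 -223.3] 234.4 10.053822919326961
-45 (-26, -14) 25 65.0 | -45 (-11, 11) 87 60.0 | -45 (14, 26) 19 65.0 | 
-35 (-26, -14) 6 54.0 | -35 (-11, 11) 28 61.0 | -35 (14, 26) 25 78.0 | 
-25 (-26, -14) 0  | -25 (-11, 11) 43 56.0 | -25 (14, 26) 24 76.0 | 
-15 (-26, -14) 13 54.0 | -15 (-11, 11) 82 64.0 | -15 (14, 26) 29 84.0 | 
-5 (-26, -14) 17 60.0 | -5 (-11, 11) 24 79.0 | -5 (14, 26) 2 97.0 | 
5 (-26, -14) 0  | 5 (-11, 11) 0  | 5 (14, 26) 0  | 
15 (-26, -14) 0  | 15 (-11, 11) 0  | 15 (14, 26) 0  | 
25 (-26, -14) 0  | 25 (-11, 11) 0  | 25 (14, 26) 0  |
```

>>> send_rows(steps=[{"dx":0.05,"dy":-0.05,"spin":0.15,"gripper":-1},{"dx":0.1,"dy":-0.1,"spin":0.3,"gripper":-1},{"dx":0.15,"dy":-0.15,"spin":0.45,"gripper":-1},{"dx":0.2,"dy":-0.2,"spin":0.534,"gripper":-1},{"dx":0.25,"dy":-0.25,"spin":0.534,"gripper":-1},{"dx":0.3,"dy":-0.3,"spin":0.534,"gripper":-1},{"dx":0.34,"dy":-0.35,"spin":0.534,"gripper":-1},{"dx":0.37,"dy":-0.38,"spin":0.534,"gripper":-1},{"dx":0.39,"dy":-0.402,"spin":0.534,"gripper":-1},{"dx":0.39,"dy":-0.402,"spin":0.534,"gripper":-1}])

```text
invalid input at $.steps[0]: expected keys dx, dy, dz, spin, gripper
```

```bash
python3 - <<'E'
from h import *
a=np.load('top.npz'); W=np.load('topW.npy')
np.set_printoptions(linewidth=250)
print((W[190:242:2,298:346:2,2]*1000).round().astype(int))
print(W[190,298].round(3),W[240,344].round(3))
E
```

```text
[[   2    9    4    3    0    5    1    7    7    6    5    6    3   -1   -1    4    5   -1    1    4    2    3    2   -1]
 [   2    2    2    0    2    2   -3    7    9    7    9    4   13    9    3    6    1    4    3   -1    2    0    0    0]
 [   2   -1    5    4    0    1    3    2    2    8    8    6    6    4    5    7    0    5    1    1   -1    1    3    5]
 [   2    3    0    6    3    1   -3    2    2    6    7    4    6   11    6    6    6 1176    6    4    2    1   -1    1]
 [   4    3    3    2    5    8    6    4    9    4    9    8    6    9    9    7    6    7    8    7    1    0    4    6]
 [   6    2    7    6   -2    1    0    6    3    3    8    9   11    7   10    1    7    8 1176    5    9   14    0    2]
 [   4    0    1    3    4    3    4    1   10    6    8    8    7    2    5    7    5    2    4    8   10    6    1    0]
 [   9    6    9    7    8    2   10    5   12    7    4    7    7    5    6    3    8    8    7    6    9    9    2    6]
 [   6   10    2   -2    7    3   11   10    7    7    8    8   13    6   11    3    9    4    7    7    9   -1    2
[... 1444 characters left out ...]
 5    0    3    2    1    5    5    1]
 [   2   -1    0    4    6    9    7    6   11    7    3   53   56   64    6    3    4    0    2    3    4    1    0    2]
 [   4    3    2    3    2    2    3    6   10    7    8    2    8   13    8   -1    3    2    5   -1   -1    4    1   -2]
 [   5    4    2    0    2    2    4   -1    5    7    5    5    6    9    6   -2    2    4    4    2    4    5    4    2]
 [   5    2    6    2    7    3   -2    3    3    4    7   10   11    9    1    3    6    3    0    4   -1   -1    1    5]
 [   2    5    4    3   -2    4    5    6   -2    3    0    2    5    6    0    8    1    4    3    5    4    4    6    3]]
[ 0.601 -0.158  0.002] [ 0.466 -0.277  0.003]
```

>>> send_rows(steps=[{"dx":0.05,"dy":-0.05,"dz":0,"spin":0.15,"gripper":-1},{"dx":0.1,"dy":-0.1,"dz":0,"spin":0.3,"gripper":-1},{"dx":0.15,"dy":-0.15,"dz":0,"spin":0.45,"gripper":-1},{"dx":0.2,"dy":-0.2,"dz":0,"spin":0.534,"gripper":-1},{"dx":0.25,"dy":-0.25,"dz":0,"spin":0.534,"gripper":-1},{"dx":0.3,"dy":-0.3,"dz":0,"spin":0.534,"gripper":-1},{"dx":0.34,"dy":-0.35,"dz":0,"spin":0.534,"gripper":-1},{"dx":0.37,"dy":-0.38,"dz":0,"spin":0.534,"gripper":-1},{"dx":0.39,"dy":-0.402,"dz":0,"spin":0.534,"gripper":-1},{"dx":0.39,"dy":-0.402,"dz":0,"spin":0.534,"gripper":-1}])

```text
clock: 1.35
tcp_pos: [0.5643, 0.219, 0.2309]
tool_rot: [0.0, -0.129, 0.992, -0.001]
ft_force: [0.3, 0.6, -0.0]
opening: 0.0852
grip_force: 0.0
```

```bash
sed -i 's/for th in(140,152,165)/for th in(-38,-27,-15)/' fit.py; python3 fit.py; python3 - <<'E'
from h import *
p,d,K,V=shot('wrist'); np.savez('wrist1.npz',p=p,d=d,K=K,V=V); cv2.imwrite('pics/wrist1.png',p)
p,d,K,V=shot('top'); W=cloud(d,K,V); 
# fingertip check: points near the TCP
s=r.sense(); t=s['tcp_pos']; m=(np.linalg.norm(W[...,:2]-t[:2],axis=2)<.08)&(W[...,2]>.2)
print(t,m.sum(),W[m].mean(0))
E
```

```text
top 401 [ 519. -208.   69.] 102.00448704745013
[ 533.8 -216.2] -28.1 5.301668877115643
-45 (-26, -14) 16 64.0 | -45 (-11, 11) 11 50.0 | -45 (14, 26) 12 67.0 | 
-35 (-26, -14) 15 72.0 | -35 (-11, 11) 34 49.0 | -35 (14, 26) 13 76.0 | 
-25 (-26, -14) 16 84.0 | -25 (-11, 11) 37 59.0 | -25 (14, 26) 18 83.0 | 
-15 (-26, -14) 13 94.0 | -15 (-11, 11) 38 69.0 | -15 (14, 26) 16 93.0 | 
-5 (-26, -14) 4 90.0 | -5 (-11, 11) 38 79.0 | -5 (14, 26) 18 82.0 | 
5 (-26, -14) 2 82.0 | 5 (-11, 11) 14 83.0 | 5 (14, 26) 8 64.0 | 
15 (-26, -14) 0  | 15 (-11, 11) 0  | 15 (14, 26) 0  | 
25 (-26, -14) 0  | 25 (-11, 11) 0  | 25 (14, 26) 0  | 
scene 540 [ 519. -205.   66.] 98.91075486679091
[ 533.4 -217.1] -30.4 7.0218568367263305
-45 (-26, -14) 27 60.0 | -45 (-11, 11) 6 49.0 | -45 (14, 26) 20 65.0 | 
-35 (-26, -14) 23 72.0 | -35 (-11, 11) 35 49.0 | -35 (14, 26) 30 65.0 | 
-25 (-26, -14) 21 84.0 | -25 (-11, 11) 42 58.0 | -25 (14, 26) 45 59.0 | 
-15 (-26, -14) 13 94.0 | -15 (-11, 11) 49 70.0 | -15 (14, 26) 44 65.0 | 
-5 (-26, -14) 1 95.0 | -5 (-11, 11) 43 79.0 | -5 (14, 26) 36 60.0 | 
5 (-26, -14) 0  | 5 (-11, 11) 4 83.0 | 5 (14, 26) 12 55.0 | 
15 (-26, -14) 0  | 15 (-11, 11) 0  | 15 (14, 26) 0  | 
25 (-26, -14) 0  | 25 (-11, 11) 0  | 25 (14, 26) 0  | 
[0.56140228 0.2244122  0.23078667] 9392 [0.54934944 0.2039149  0.60460047]
```

View pics/wrist1.png

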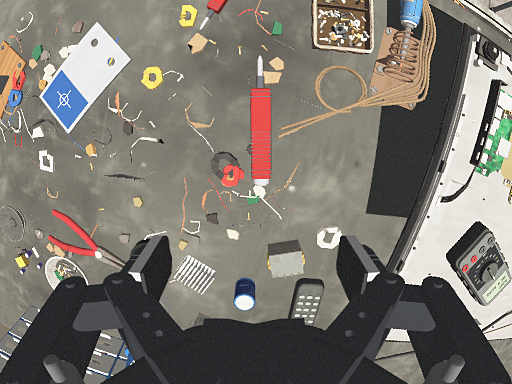

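The wrist view shows the large punch centred at column 262, with its point at (260,62) and head at (262,182), aligned with the tool. Rest yaw is about -28° with its high end away from the robot, so no half-turn is needed.

>>> send_rows(steps=[{"dx":0,"dy":0.001,"dz":-0.06,"spin":0,"gripper":-1},{"dx":0,"dy":0.001,"dz":-0.12,"spin":0,"gripper":-1},{"dx":0,"dy":0.001,"dz":-0.17,"spin":0,"gripper":-1},{"dx":0,"dy":0.001,"dz":-0.2,"spin":0,"gripper":-1},{"dx":0,"dy":0.001,"dz":-0.22,"spin":0,"gripper":-1},{"dx":0,"dy":0.001,"dz":-0.225,"spin":0,"gripper":-1},{"dx":0,"dy":0.001,"dz":-0.225,"spin":0,"gripper":1},{"dx":0,"dy":0.001,"dz":-0.225,"spin":0,"gripper":1},{"dx":0,"dy":0.001,"dz":-0.225,"spin":0,"gripper":1},{"dx":0,"dy":0.001,"dz":-0.225,"spin":0,"gripper":1},{"dx":0,"dy":0.001,"dz":-0.225,"spin":0,"gripper":1},{"dx":0,"dy":0.001,"dz":-0.225,"spin":0,"gripper":1},{"dx":0,"dy":0.001,"dz":-0.225,"spin":0,"gripper":1},{"dx":0,"dy":0.001,"dz":-0.225,"spin":0,"gripper":1}], grip_force=20)

```text
clock: 3.2
tcp_pos: [0.5619, 0.2262, 0.0072]
tool_rot: [0.001, -0.133, 0.991, 0.0]
ft_force: [-2.3, 0.2, 5.9]
opening: 0.0237
grip_force: 22.0
```

>>> send_rows(steps=[{"dx":0,"dy":0,"dz":0.03,"spin":0,"gripper":1},{"dx":0,"dy":0,"dz":0.07,"spin":0,"gripper":1},{"dx":0,"dy":0,"dz":0.12,"spin":0,"gripper":1},{"dx":0,"dy":0,"dz":0.17,"spin":0,"gripper":1},{"dx":0,"dy":0,"dz":0.21,"spin":0,"gripper":1},{"dx":0,"dy":0,"dz":0.21,"spin":0,"gripper":1}])

```text
clock: 3.95
tcp_pos: [0.5629, 0.2264, 0.2197]
tool_rot: [0.003, -0.133, 0.991, 0.001]
ft_force: [-0.2, -0.3, -3.4]
opening: 0.0235
grip_force: 21.0
```

```bash
cat > ang.py <<'E'
from h import *
import sys
from scipy.spatial.transform import Rotation as R
def meas(n='scene',save=None):
    p,d,K,V=shot(n); W=cloud(d,K,V); t=r.sense(); tc=t['tcp_pos']
    h,s,v=cv2.split(cv2.cvtColor(p,cv2.COLOR_BGR2HSV))
    m=((h<8)|(h>172))&(s>140)&(v>60)&(d>0)&(np.linalg.norm(W-tc,axis=2)<.16)
    P=W[m]; print(n,len(P),'tcp',tc.round(4),'ft',t['ft_force'].round(1),t['opening'])
    if len(P)>20:
        c=P.mean(0); u=np.linalg.svd(P-c,full_matrices=False)[2][0]; u*=np.sign(u[2]); tt=(P-c)@u
        print('centre',c.round(4),'dir',u.round(3),'tilt from vert deg',np.degrees(np.arccos(u[2])).round(1),'ends',(c+u*np.percentile(tt,1)).round(4),(c+u*np.percentile(tt,99)).round(4))
    if save: cv2.imwrite(save,cv2.resize(p,(768,576)))
if __name__=='__main__':
    for n in sys.argv[1:]: meas(*n.split(','))
E
python3 ang.py scene,pics/s1.png top
```

```text
scene 773 tcp [0.5618 0.2261 0.2172] ft [ 0.5 -0.7 -2.8] 0.023757111263315745
centre [0.5173 0.2174 0.2333] dir [0.973 0.223 0.06 ] tilt from vert deg 86.5 ends [0.4775 0.2083 0.2308] [0.5655 0.2285 0.2362]
top 407 tcp [0.5609 0.2258 0.2156] ft [ 0.6 -0.2 -2.6] 0.023317930743938987
centre [0.5127 0.2102 0.2324] dir [0.963 0.246 0.106] tilt from vert deg 83.9 ends [0.478  0.2013 0.2286] [0.5494 0.2196 0.2365]
```

View pics/s1.png

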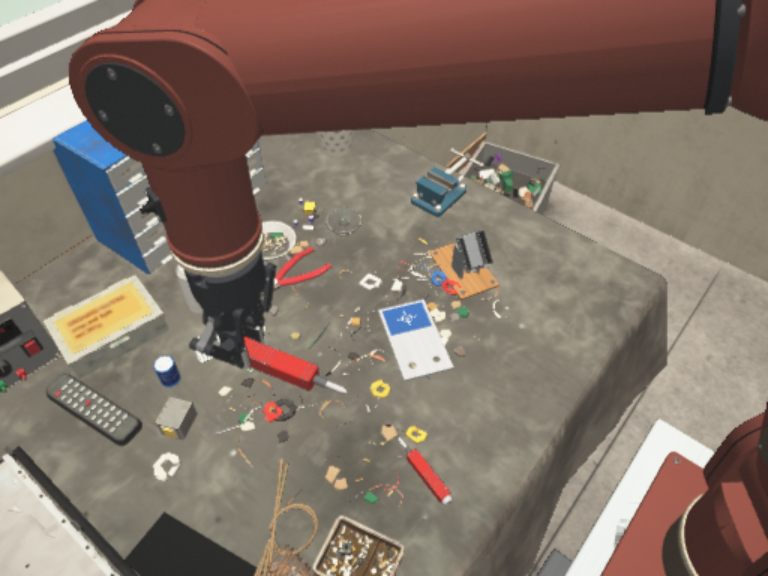

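The grip at x=+50 keeps the punch nearly horizontal, with only about 5° of tilt, so it won't swing. I'll set it down and take it again at its very end with a shallow bite, so gravity can swing it.

>>> send_rows(steps=[{"dx":0,"dy":0,"dz":-0.06,"spin":0,"gripper":1},{"dx":0,"dy":0,"dz":-0.12,"spin":0,"gripper":1},{"dx":0,"dy":0,"dz":-0.17,"spin":0,"gripper":1},{"dx":0,"dy":0,"dz":-0.19,"spin":0,"gripper":1},{"dx":0,"dy":0,"dz":-0.2,"spin":0,"gripper":1},{"dx":0,"dy":0,"dz":-0.209,"spin":0,"gripper":1},{"dx":0,"dy":0,"dz":-0.209,"spin":0,"gripper":-0.3},{"dx":0,"dy":0,"dz":-0.207,"spin":0,"gripper":-0.3},{"dx":0.0,"dy":0.0,"dz":-0.205,"spin":0,"gripper":-0.3},{"dx":0.01,"dy":0.003,"dz":-0.205,"spin":0,"gripper":-0.3},{"dx":0.0225,"dy":0.006,"dz":-0.205,"spin":0,"gripper":-0.3},{"dx":0.0225,"dy":0.006,"dz":-0.205,"spin":0,"gripper":-0.3}])

```text
clock: 5.55
tcp_pos: [0.5852, 0.2321, 0.0113]
tool_rot: [0.0, -0.133, 0.991, -0.0]
ft_force: [-0.0, -0.2, -0.2]
opening: 0.0557
grip_force: 0.0
```

```bash
python3 ang.py scene top; python3 - <<'E'
from h import *
p,d,K,V=shot('wrist'); cv2.imwrite('pics/w2.png',p)
E
```

```text
scene 697 tcp [0.5844 0.2319 0.011 ] ft [-0.3 -0.5 -0.3] 0.055464521257549464
centre [0.5332 0.2181 0.0208] dir [-0.993 -0.11   0.048] tilt from vert deg 87.2 ends [0.5911 0.2245 0.018 ] [0.4774 0.2119 0.0236]
top 367 tcp [0.5839 0.2318 0.011 ] ft [-0.2  0.3 -0.8] 0.05546433697476501
centre [0.527  0.2122 0.0228] dir [0.994 0.113 0.015] tilt from vert deg 89.1 ends [0.478  0.2066 0.0221] [0.5817 0.2184 0.0236]
```

View pics/w2.png

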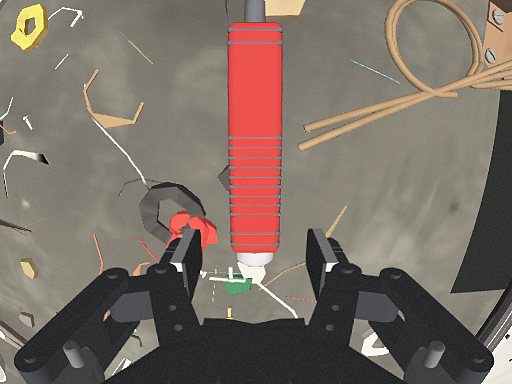

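The wrist view shows the barrel centred between the fingers, its end at row 252 and the white cap at row 262, between the pads. I close and lift slowly.

>>> send_rows(steps=[{"dx":0,"dy":0,"dz":0,"spin":0,"gripper":1},{"dx":0,"dy":0,"dz":0,"spin":0,"gripper":1},{"dx":0,"dy":0,"dz":0,"spin":0,"gripper":1},{"dx":0,"dy":0,"dz":0,"spin":0,"gripper":1},{"dx":0,"dy":0,"dz":0,"spin":0,"gripper":1},{"dx":0,"dy":0,"dz":0,"spin":0,"gripper":1},{"dx":0,"dy":0,"dz":0.02,"spin":0,"gripper":1},{"dx":0,"dy":0,"dz":0.04,"spin":0,"gripper":1},{"dx":0,"dy":0,"dz":0.06,"spin":0,"gripper":1},{"dx":0,"dy":0,"dz":0.08,"spin":0,"gripper":1},{"dx":0,"dy":0,"dz":0.1,"spin":0,"gripper":1},{"dx":0,"dy":0,"dz":0.12,"spin":0,"gripper":1},{"dx":0,"dy":0,"dz":0.14,"spin":0,"gripper":1},{"dx":0,"dy":0,"dz":0.16,"spin":0,"gripper":1},{"dx":0,"dy":0,"dz":0.18,"spin":0,"gripper":1},{"dx":0,"dy":0,"dz":0.2,"spin":0,"gripper":1},{"dx":0,"dy":0,"dz":0.22,"spin":0,"gripper":1},{"dx":0,"dy":0,"dz":0.22,"spin":0,"gripper":1}], grip_force=20)

```text
clock: 7.95
tcp_pos: [0.5847, 0.2322, 0.2334]
tool_rot: [0.001, -0.133, 0.991, 0.001]
ft_force: [0.7, 0.4, -3.7]
opening: 0.0233
grip_force: 20.6
```

```bash
python3 ang.py scene scene
```

```text
scene 942 tcp [0.5841 0.232  0.2319] ft [ 0.1  0.3 -2.9] 0.023395348360813688
centre [0.5313 0.221  0.2274] dir [0.923 0.228 0.309] tilt from vert deg 72.0 ends [0.4847 0.2095 0.2118] [0.5822 0.2336 0.2444]
scene 939 tcp [0.5837 0.2319 0.2309] ft [-0.   1.2 -3.4] 0.02333773316368961
centre [0.531  0.2209 0.2262] dir [0.926 0.225 0.304] tilt from vert deg 72.3 ends [0.4839 0.2095 0.2107] [0.5819 0.2333 0.2428]
```

>>> send_rows(steps=[{"dx":0,"dy":0,"dz":0.06,"spin":0,"gripper":1},{"dx":0,"dy":0,"dz":0,"spin":0,"gripper":1},{"dx":0,"dy":0,"dz":0.06,"spin":0,"gripper":1},{"dx":0,"dy":0,"dz":0,"spin":0,"gripper":1},{"dx":0,"dy":0,"dz":0.06,"spin":0,"gripper":1},{"dx":0,"dy":0,"dz":0,"spin":0,"gripper":1},{"dx":0,"dy":0,"dz":0.06,"spin":0,"gripper":1},{"dx":0,"dy":0,"dz":0.06,"spin":0,"gripper":1}])

```text
clock: 9.05
tcp_pos: [0.5844, 0.2319, 0.2932]
tool_rot: [0.001, -0.133, 0.991, 0.0]
ft_force: [0.9, 0.0, -0.8]
opening: 0.0231
grip_force: 20.2
```

```bash
python3 ang.py scene
```

```text
scene 655 tcp [0.5844 0.2321 0.2923] ft [-0.1 -0.5 -3.3] 0.023601582265499348
centre [0.573  0.2337 0.2472] dir [ 0.18  -0.015  0.984] tilt from vert deg 10.4 ends [0.5642 0.2345 0.1989] [0.5829 0.2329 0.3007]
```

Vertical jerks let it swing to about 10° from upright. Now I carry it over the rest, turned to the rest's yaw.

>>> send_rows(steps=[{"dx":0,"dy":-0.015,"dz":0,"spin":-0.05,"gripper":1},{"dx":-0.005,"dy":-0.05,"dz":0,"spin":-0.15,"gripper":1},{"dx":-0.01,"dy":-0.09,"dz":0,"spin":-0.25,"gripper":1},{"dx":-0.015,"dy":-0.135,"dz":0,"spin":-0.35,"gripper":1},{"dx":-0.02,"dy":-0.18,"dz":0,"spin":-0.45,"gripper":1},{"dx":-0.025,"dy":-0.225,"dz":0,"spin":-0.55,"gripper":1},{"dx":-0.03,"dy":-0.27,"dz":0,"spin":-0.65,"gripper":1},{"dx":-0.034,"dy":-0.315,"dz":0,"spin":-0.72,"gripper":1},{"dx":-0.038,"dy":-0.36,"dz":0,"spin":-0.756,"gripper":1},{"dx":-0.04,"dy":-0.4,"dz":0,"spin":-0.756,"gripper":1},{"dx":-0.041,"dy":-0.43,"dz":0,"spin":-0.756,"gripper":1},{"dx":-0.042,"dy":-0.447,"dz":0,"spin":-0.756,"gripper":1},{"dx":-0.042,"dy":-0.4535,"dz":0,"spin":-0.756,"gripper":1},{"dx":-0.042,"dy":-0.4535,"dz":0,"spin":-0.756,"gripper":1}])

```text
clock: 10.85
tcp_pos: [0.5419, -0.2211, 0.2912]
tool_rot: [-0.0, 0.242, 0.97, 0.0]
ft_force: [-0.5, 1.4, -2.4]
opening: 0.0234
grip_force: 20.2
```

```bash
python3 ang.py scene,pics/s3.png
```

```text
scene 484 tcp [ 0.5421 -0.2205  0.2912] ft [ 0.2  0.3 -2.8] 0.023196330899394928
centre [ 0.5332 -0.2118  0.2456] dir [ 0.159 -0.133  0.978] tilt from vert deg 12.0 ends [ 0.5254 -0.2052  0.1974] [ 0.5418 -0.2189  0.2981]
```

View pics/s3.png

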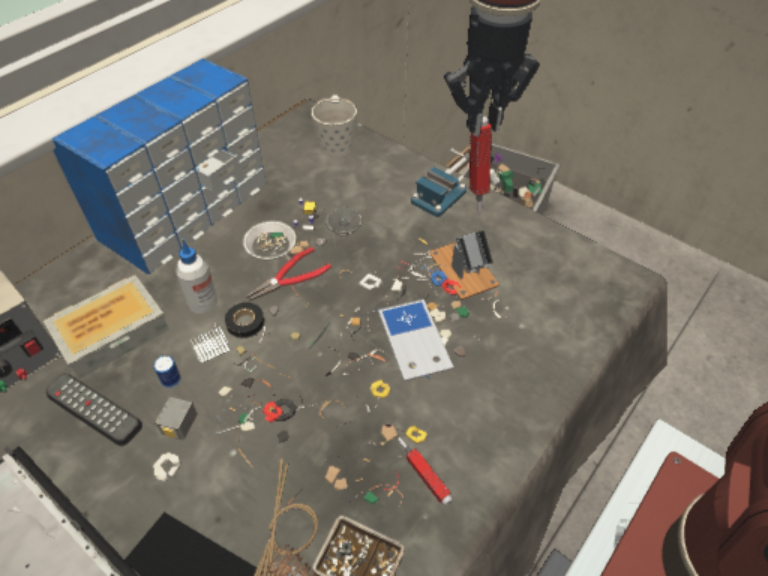

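The view shows the punch hanging head-up in the gripper at (480,160), above the rest at (470,265), with its lean in the channel plane. I lower it and lay it over step by step.

>>> send_rows(steps=[{"dx":0,"dy":0,"dz":-0.03,"spin":0,"gripper":1},{"dx":0.001,"dy":-0.0005,"dz":-0.06,"spin":0,"gripper":1},{"dx":0.001,"dy":-0.0005,"dz":-0.077,"spin":0,"gripper":1},{"dx":0.001,"dy":-0.0005,"dz":-0.087,"spin":0,"gripper":1},{"dx":0.006,"dy":-0.003,"dz":-0.094,"spin":0,"gripper":1},{"dx":0.01,"dy":-0.005,"dz":-0.099,"spin":0,"gripper":1},{"dx":0.0138,"dy":-0.0073,"dz":-0.104,"spin":0,"gripper":1},{"dx":0.018,"dy":-0.0095,"dz":-0.113,"spin":0,"gripper":1},{"dx":0.0214,"dy":-0.0113,"dz":-0.122,"spin":0,"gripper":1},{"dx":0.0214,"dy":-0.0113,"dz":-0.122,"spin":0,"gripper":1}])

```text
clock: 12.15
tcp_pos: [0.5627, -0.2326, 0.168]
tool_rot: [-0.001, 0.242, 0.97, -0.0]
ft_force: [-1.4, 0.9, -2.1]
opening: 0.0232
grip_force: 19.7
```

```bash
python3 ang.py scene
```

```text
scene 444 tcp [ 0.5627 -0.2327  0.1685] ft [-1.9  2.4 -2.5] 0.023305617240663018
centre [ 0.5379 -0.215   0.1288] dir [ 0.438 -0.273  0.856] tilt from vert deg 31.1 ends [ 0.5156 -0.2011  0.0852] [ 0.5618 -0.2299  0.1756]
```

>>> send_rows(steps=[{"dx":0.0025,"dy":-0.0013,"dz":-0.007,"spin":0,"gripper":1},{"dx":0.0046,"dy":-0.0025,"dz":-0.015,"spin":0,"gripper":1},{"dx":0.005,"dy":-0.0026,"dz":-0.021,"spin":0,"gripper":1},{"dx":0.0049,"dy":-0.0026,"dz":-0.027,"spin":0,"gripper":1},{"dx":0.0049,"dy":-0.0027,"dz":-0.033,"spin":0,"gripper":1},{"dx":0.0025,"dy":-0.0014,"dz":-0.038,"spin":0,"gripper":1},{"dx":0.001,"dy":-0.0006,"dz":-0.042,"spin":0,"gripper":1},{"dx":0.001,"dy":-0.0006,"dz":-0.042,"spin":0,"gripper":1}])

```text
clock: 13.2
tcp_pos: [0.5647, -0.2335, 0.1277]
tool_rot: [0.001, 0.242, 0.97, -0.0]
ft_force: [1.6, 0.3, 4.3]
opening: 0.0233
grip_force: 20.2
```

```bash
python3 ang.py scene
```

```text
scene 537 tcp [ 0.5647 -0.2336  0.1277] ft [0.6 0.3 4.4] 0.023079602341490167
centre [ 0.5272 -0.2029  0.0876] dir [ 0.241 -0.461  0.854] tilt from vert deg 31.3 ends [ 0.5051 -0.1607  0.0092] [ 0.5425 -0.2322  0.1418]
```

>>> send_rows(steps=[{"dx":0,"dy":0,"dz":0.001,"spin":0,"gripper":0.2},{"dx":0,"dy":0,"dz":0.001,"spin":0,"gripper":-0.3},{"dx":0,"dy":0,"dz":0.001,"spin":0,"gripper":-0.6},{"dx":0,"dy":0,"dz":0.001,"spin":0,"gripper":-0.6},{"dx":0,"dy":0,"dz":0.001,"spin":0,"gripper":-0.6}])

```text
clock: 13.88
tcp_pos: [0.5642, -0.2335, 0.1282]
tool_rot: [-0.0, 0.242, 0.97, -0.0]
ft_force: [0.6, 0.7, 0.4]
opening: 0.068
grip_force: 0.0
```

```bash
sed -i 's/<.16)/<.16)\&(W[...,2]>.035)/' ang.py; cat >> ang.py <<'E'
    c,s_=np.cos(-.489),np.sin(-.489); o=np.array([.5338,-.2165,0])
    for nm,q in(('seat',(-.0152,0,.0818)),('head',(.0414,0,.1383)),('barrelend',(-.0152+.0495,0,.0818+.0495))): print(nm,(o+[c*q[0],s_*q[0],q[2]]).round(4))
E
python3 ang.py scene top; python3 - <<'E'
from h import *
b=np.load('scene.npz')
p,d,K,V=shot('scene'); p2,d2,_,_=shot('wrist')
cv2.imwrite('pics/s4.png',np.hstack([cv2.resize(p[110:230,270:350],(384,576),interpolation=cv2.INTER_CUBIC),cv2.resize(p2,(416,312)) if 0 else cv2.copyMakeBorder(cv2.resize(p2,(416,312)),0,264,0,0,cv2.BORDER_CONSTANT)]))
E
```

```text
scene 477 tcp [ 0.5643 -0.2334  0.1283] ft [-1.3  0.1 -0. ] 0.06858624584044418
centre [ 0.5277 -0.2092  0.0999] dir [ 0.68  -0.377  0.629] tilt from vert deg 51.0 ends [ 0.4925 -0.1897  0.0673] [ 0.5641 -0.2293  0.1336]
top 268 tcp [ 0.5643 -0.2334  0.1283] ft [ 0.7  0.2 -0.3] 0.06869590450308569
centre [ 0.5177 -0.2065  0.0954] dir [ 0.632 -0.207  0.747] tilt from vert deg 41.7 ends [ 0.4911 -0.1978  0.064 ] [ 0.5527 -0.2179  0.1368]
seat [ 0.5204 -0.2094  0.0818]
head [ 0.5703 -0.2359  0.1383]
barrelend [ 0.5641 -0.2326  0.1313]
```

View pics/s4.png

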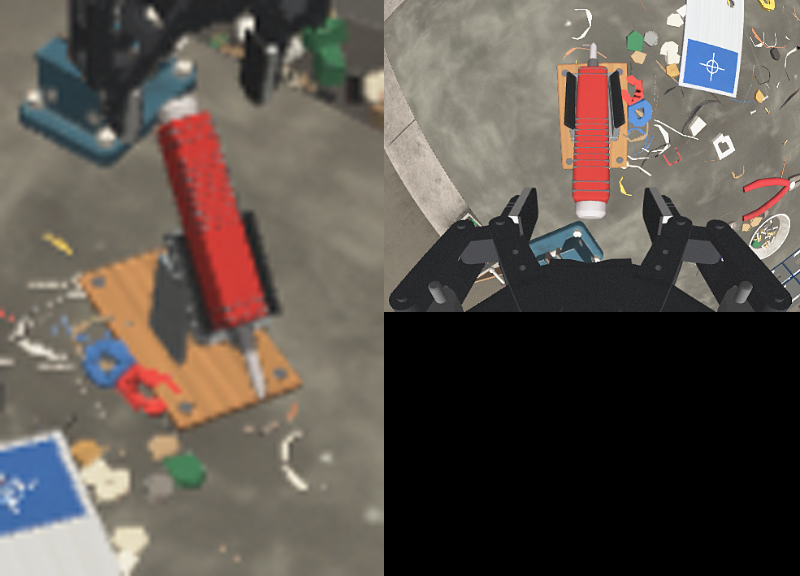

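The crop shows the punch seated at 45° in the channel: cap at (180,105), nose between the prongs at (245,345). The fingers are open and clear. I take it afresh at the end, lift it and swing it upright with jerks.

>>> send_rows(steps=[{"dx":0.002,"dy":-0.001,"dz":0,"spin":0,"gripper":-0.6},{"dx":0.002,"dy":-0.001,"dz":0,"spin":0,"gripper":1},{"dx":0.002,"dy":-0.001,"dz":0,"spin":0,"gripper":1},{"dx":0.002,"dy":-0.001,"dz":0,"spin":0,"gripper":1},{"dx":0.002,"dy":-0.001,"dz":0,"spin":0,"gripper":1},{"dx":0.002,"dy":-0.001,"dz":0,"spin":0,"gripper":1},{"dx":0.002,"dy":-0.001,"dz":0,"spin":0,"gripper":1},{"dx":0.002,"dy":-0.001,"dz":0.03,"spin":0,"gripper":1},{"dx":0.002,"dy":-0.001,"dz":0.07,"spin":0,"gripper":1},{"dx":0.002,"dy":-0.001,"dz":0.11,"spin":0,"gripper":1},{"dx":0.002,"dy":-0.001,"dz":0.15,"spin":0,"gripper":1},{"dx":0.002,"dy":-0.001,"dz":0.21,"spin":0,"gripper":1},{"dx":0.002,"dy":-0.001,"dz":0.15,"spin":0,"gripper":1},{"dx":0.002,"dy":-0.001,"dz":0.21,"spin":0,"gripper":1},{"dx":0.002,"dy":-0.001,"dz":0.15,"spin":0,"gripper":1},{"dx":0.002,"dy":-0.001,"dz":0.21,"spin":0,"gripper":1},{"dx":0.002,"dy":-0.001,"dz":0.15,"spin":0,"gripper":1},{"dx":0.002,"dy":-0.001,"dz":0.21,"spin":0,"gripper":1},{"dx":0.002,"dy":-0.001,"dz":0.21,"spin":0,"gripper":1}], grip_force=20)

```text
clock: 16.45
tcp_pos: [0.5663, -0.2352, 0.3402]
tool_rot: [0.001, 0.242, 0.97, 0.0]
ft_force: [1.3, -0.1, -1.7]
opening: 0.0186
grip_force: 19.5
```

```bash
python3 ang.py scene
```

```text
scene 427 tcp [ 0.567  -0.2352  0.3401] ft [ 0.3 -0.2 -1.9] 0.01837496981471142
centre [ 0.5776 -0.2341  0.286 ] dir [-0.159  0.041  0.986] tilt from vert deg 9.4 ends [ 0.5859 -0.2363  0.2349] [ 0.5695 -0.232   0.3365]
seat [ 0.5204 -0.2094  0.0818]
head [ 0.5703 -0.2359  0.1383]
barrelend [ 0.5641 -0.2326  0.1313]
```

It swung upright, but the opening of 18.6 mm shows only the cap is held, which is too weak for pressing. I'll lay it back in the rest and bite a little lower on the barrel.

>>> send_rows(steps=[{"dx":-0.03,"dy":0.017,"dz":-0.02,"spin":0,"gripper":1},{"dx":-0.05,"dy":0.028,"dz":-0.06,"spin":0,"gripper":1},{"dx":-0.059,"dy":0.033,"dz":-0.095,"spin":0,"gripper":1},{"dx":-0.059,"dy":0.033,"dz":-0.106,"spin":0,"gripper":1},{"dx":-0.059,"dy":0.033,"dz":-0.113,"spin":0,"gripper":1},{"dx":-0.051,"dy":0.0285,"dz":-0.115,"spin":0,"gripper":1},{"dx":-0.0415,"dy":0.0234,"dz":-0.117,"spin":0,"gripper":1},{"dx":-0.032,"dy":0.018,"dz":-0.121,"spin":0,"gripper":1},{"dx":-0.022,"dy":0.013,"dz":-0.125,"spin":0,"gripper":1},{"dx":-0.015,"dy":0.009,"dz":-0.133,"spin":0,"gripper":1},{"dx":-0.008,"dy":0.0056,"dz":-0.1416,"spin":0,"gripper":1},{"dx":-0.004,"dy":0.003,"dz":-0.151,"spin":0,"gripper":1},{"dx":0.0006,"dy":0.001,"dz":-0.16,"spin":0,"gripper":1},{"dx":0.0006,"dy":0.001,"dz":-0.16,"spin":0,"gripper":1}])

```text
clock: 18.25
tcp_pos: [0.5665, -0.2332, 0.1772]
tool_rot: [-0.001, 0.242, 0.97, -0.0]
ft_force: [-1.6, 1.1, -2.4]
opening: 0.0175
grip_force: 19.9
```

```bash
python3 ang.py scene
```

```text
scene 463 tcp [ 0.5663 -0.2332  0.1776] ft [-2.   2.  -3.1] 0.017678753579782592
centre [ 0.5404 -0.2157  0.1313] dir [ 0.475 -0.244  0.845] tilt from vert deg 32.3 ends [ 0.5159 -0.2031  0.0876] [ 0.5655 -0.2285  0.1759]
seat [ 0.5204 -0.2094  0.0818]
head [ 0.5703 -0.2359  0.1383]
barrelend [ 0.5641 -0.2326  0.1313]
```

>>> send_rows(steps=[{"dx":0.003,"dy":-0.0015,"dz":-0.008,"spin":0,"gripper":1},{"dx":0.0056,"dy":-0.0029,"dz":-0.016,"spin":0,"gripper":1},{"dx":0.006,"dy":-0.0032,"dz":-0.025,"spin":0,"gripper":1},{"dx":0.0066,"dy":-0.0035,"dz":-0.034,"spin":0,"gripper":1},{"dx":0.004,"dy":-0.002,"dz":-0.04,"spin":0,"gripper":1},{"dx":0.002,"dy":-0.001,"dz":-0.044,"spin":0,"gripper":1},{"dx":0.002,"dy":-0.001,"dz":-0.044,"spin":0,"gripper":0.2},{"dx":0.002,"dy":-0.001,"dz":-0.044,"spin":0,"gripper":-0.4},{"dx":0.002,"dy":-0.001,"dz":-0.044,"spin":0,"gripper":-0.6},{"dx":0.002,"dy":-0.001,"dz":-0.044,"spin":0,"gripper":-0.6}])

```text
clock: 19.55
tcp_pos: [0.569, -0.2345, 0.1345]
tool_rot: [0.0, 0.242, 0.97, -0.0]
ft_force: [0.0, -0.1, 0.3]
opening: 0.0681
grip_force: 0.0
```

```bash
python3 ang.py scene top
```

```text
scene 370 tcp [ 0.5689 -0.2345  0.1344] ft [ 0.8  0.3 -0.3] 0.06853419105234533
centre [ 0.482  -0.1857  0.0696] dir [ 0.724 -0.374  0.58 ] tilt from vert deg 54.6 ends [ 0.4531 -0.1708  0.0464] [ 0.5123 -0.2013  0.0938]
top 272 tcp [ 0.569  -0.2344  0.1344] ft [0.2 0.1 0.1] 0.06810129924522958
centre [ 0.4814 -0.19    0.0726] dir [ 0.738 -0.368  0.565] tilt from vert deg 55.6 ends [ 0.4498 -0.1743  0.0484] [ 0.5107 -0.2046  0.0951]
seat [ 0.5204 -0.2094  0.0818]
head [ 0.5703 -0.2359  0.1383]
barrelend [ 0.5641 -0.2326  0.1313]
```

```bash
python3 - <<'E'
from h import *
p,d,K,V=shot('scene'); p2,d2,_,_=shot('wrist')
cv2.imwrite('pics/s5.png',np.hstack([cv2.resize(p[110:240,255:345],(400,576),interpolation=cv2.INTER_CUBIC),cv2.resize(p2[0:300,90:300],(400,576))]))
E
```

```text
(no output)
```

View pics/s5.png

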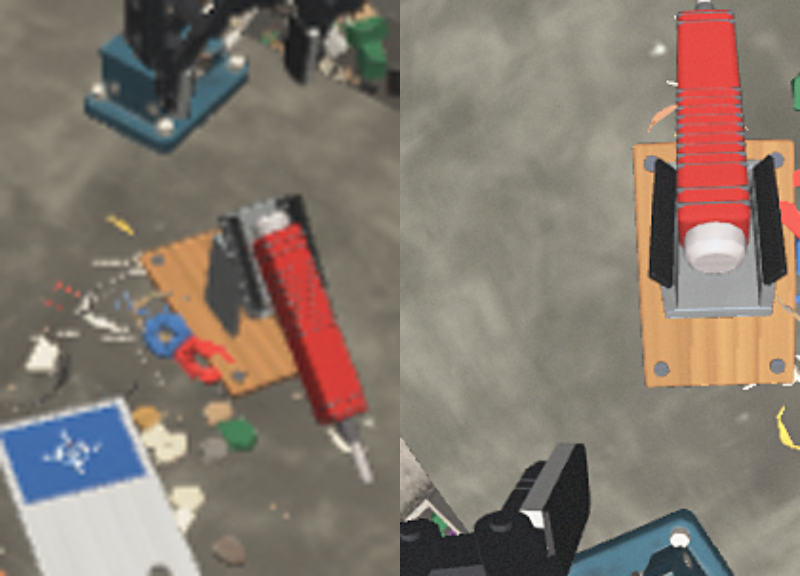

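The punch overslid the prongs: it rests at about 35° with its cap in the channel at (270,215) and its point near the bench at (365,475). I'll grip it mid-barrel outside the channel and take it back to the clear bench spot. There I can set it flat and repeat the end grip on the flats, which worked.

>>> send_rows(steps=[{"dx":0,"dy":0,"dz":0.04,"spin":0,"gripper":-0.6},{"dx":-0.02,"dy":0.0104,"dz":0.05,"spin":0,"gripper":-0.6},{"dx":-0.06,"dy":0.0313,"dz":0.05,"spin":0,"gripper":-0.6},{"dx":-0.097,"dy":0.0508,"dz":0.04,"spin":0,"gripper":-0.6},{"dx":-0.097,"dy":0.0508,"dz":-0.01,"spin":0,"gripper":-0.6},{"dx":-0.097,"dy":0.0508,"dz":-0.06,"spin":0,"gripper":-0.6},{"dx":-0.097,"dy":0.0508,"dz":-0.085,"spin":0,"gripper":-0.6},{"dx":-0.097,"dy":0.0508,"dz":-0.092,"spin":0,"gripper":-0.6},{"dx":-0.097,"dy":0.0508,"dz":-0.092,"spin":0,"gripper":1},{"dx":-0.097,"dy":0.0508,"dz":-0.092,"spin":0,"gripper":1},{"dx":-0.097,"dy":0.0508,"dz":-0.092,"spin":0,"gripper":1},{"dx":-0.097,"dy":0.0508,"dz":-0.092,"spin":0,"gripper":1},{"dx":-0.097,"dy":0.0508,"dz":-0.092,"spin":0,"gripper":1},{"dx":-0.097,"dy":0.0508,"dz":-0.092,"spin":0,"gripper":1},{"dx":-0.097,"dy":0.0508,"dz":-0.07,"spin":0,"gripper":1},{"dx":-0.097,"dy":0.0508,"dz":-0.04,"spin":0,"gripper":1},{"dx":-0.097,"dy":0.0508,"dz":0,"spin":0,"gripper":1},{"dx":-0.097,"dy":0.0508,"dz":0.03,"spin":0,"gripper":1},{"dx":-0.097,"dy":0.0508,"dz":0.03,"spin":0,"gripper":1}], grip_force=20)

```text
clock: 22.12
tcp_pos: [0.4732, -0.1839, 0.1663]
tool_rot: [0.002, 0.242, 0.97, 0.001]
ft_force: [0.6, -1.4, -3.5]
opening: 0.0234
grip_force: 20.9
```

```bash
python3 ang.py scene top
```

```text
scene 321 tcp [ 0.4722 -0.1835  0.1646] ft [-0.2  0.3 -4.3] 0.0238312613070652
centre [ 0.4572 -0.1725  0.1741] dir [ 0.66  -0.351  0.665] tilt from vert deg 48.3 ends [ 0.4368 -0.1616  0.1535] [ 0.5008 -0.1956  0.218 ]
top 71 tcp [ 0.4715 -0.1833  0.1636] ft [ 0.1  0.  -3.3] 0.02336175298166674
centre [ 0.444  -0.1631  0.1697] dir [0.273 0.155 0.95 ] tilt from vert deg 18.3 ends [ 0.4387 -0.1661  0.151 ] [ 0.4794 -0.143   0.2927]
seat [ 0.5204 -0.2094  0.0818]
head [ 0.5703 -0.2359  0.1383]
barrelend [ 0.5641 -0.2326  0.1313]
```

>>> send_rows(steps=[{"dx":0.002,"dy":0.03,"dz":0,"spin":0,"gripper":1},{"dx":0.005,"dy":0.08,"dz":0,"spin":0,"gripper":1},{"dx":0.01,"dy":0.13,"dz":0,"spin":0,"gripper":1},{"dx":0.015,"dy":0.18,"dz":0,"spin":0,"gripper":1},{"dx":0.02,"dy":0.23,"dz":0,"spin":0,"gripper":1},{"dx":0.024,"dy":0.28,"dz":0,"spin":0,"gripper":1},{"dx":0.026,"dy":0.325,"dz":0,"spin":0,"gripper":1},{"dx":0.0275,"dy":0.3537,"dz":-0.02,"spin":0,"gripper":1},{"dx":0.0275,"dy":0.3537,"dz":-0.06,"spin":0,"gripper":1},{"dx":0.0275,"dy":0.3537,"dz":-0.09,"spin":0,"gripper":1},{"dx":0.0275,"dy":0.3537,"dz":-0.105,"spin":0,"gripper":1},{"dx":0.0275,"dy":0.3537,"dz":-0.115,"spin":0,"gripper":1},{"dx":0.0275,"dy":0.3537,"dz":-0.125,"spin":0,"gripper":1},{"dx":0.0275,"dy":0.3537,"dz":-0.135,"spin":0,"gripper":1},{"dx":0.0275,"dy":0.3537,"dz":-0.145,"spin":0,"gripper":1},{"dx":0.0275,"dy":0.3537,"dz":-0.153,"spin":0,"gripper":1},{"dx":0.0275,"dy":0.3537,"dz":-0.153,"spin":0,"gripper":1}])

```text
clock: 24.35
tcp_pos: [0.499, 0.17, 0.0108]
tool_rot: [-0.0, 0.242, 0.97, -0.0]
ft_force: [0.9, -0.1, -2.0]
opening: 0.0236
grip_force: 19.7
```

```bash
sed -i 's/W\[...,2\]>.035/W[...,2]>(.035 if tc[1]<0 else .004)/' ang.py; sed -i '/c,s_=/,$d' ang.py; python3 ang.py scene top
```

```text
scene 656 tcp [0.4986 0.1701 0.0108] ft [-0.6  0.1 -2.3] 0.02348145546953669
centre [0.4568 0.1658 0.022 ] dir [0.952 0.305 0.013] tilt from vert deg 89.3 ends [0.3456 0.1302 0.0206] [0.5996 0.2114 0.0239]
top 305 tcp [0.4984 0.1701 0.0108] ft [ 0.1 -0.4 -2.1] 0.023728563508358082
centre [0.4716 0.1484 0.023 ] dir [0.973 0.228 0.031] tilt from vert deg 88.2 ends [0.3474 0.1193 0.019 ] [0.6073 0.1802 0.0273]
```

>>> send_rows(steps=[{"dx":0,"dy":0,"dz":0,"spin":0,"gripper":0},{"dx":0,"dy":0,"dz":0.001,"spin":0,"gripper":-0.6},{"dx":0,"dy":0,"dz":0.001,"spin":0,"gripper":-0.6},{"dx":0,"dy":0,"dz":0.04,"spin":0,"gripper":-0.6}])

```text
clock: 24.95
tcp_pos: [0.4974, 0.1693, 0.0496]
tool_rot: [-0.002, 0.242, 0.97, -0.002]
ft_force: [1.9, 0.2, -0.8]
opening: 0.0683
grip_force: 0.0
```

```bash
cat > flat.py <<'E'
from h import *
for n in('scene','top'):
    p,d,K,V=shot(n); W=cloud(d,K,V)
    h,s,v=cv2.split(cv2.cvtColor(p,cv2.COLOR_BGR2HSV))
    m=((h<8)|(h>172))&(s>140)&(v>60)&(abs(W[...,2]-.023)<.007)&(W[...,0]>.41)&(W[...,0]<.65)&(W[...,1]>.05)&(W[...,1]<.28)
    P=W[m][:,:2]*1000; P=P[np.linalg.norm(P-np.median(P,0),axis=1)<80]
    u=np.array([.883,-.469]); 
    for _ in range(3):
        c=P.mean(0); u=np.linalg.svd(P-c,full_matrices=False)[2][0]; u*=np.sign(u[0]); n_=np.array([-u[1],u[0]])
        k=abs((P-np.median(P,0))@n_)<16; P=P[k]
    t=(P-c)@u; w=(P-c)@n_
    print(n,len(P),'c',c.round(1),'yaw',np.degrees(np.arctan2(u[1],u[0])).round(1),'ends',(c+u*np.percentile(t,1)).round(1),(c+u*np.percentile(t,99)).round(1),'w',np.percentile(w,[2,98]).round(1))
E
python3 flat.py
```

```text
scene 433 c [493.4 173.2] yaw -29.1 ends [456.6 193.8] [535.3 149.9] w [-11.2  11. ]
top 148 c [526.8 150.7] yaw -20.5 ends [462.1 175. ] [550.6 141.8] w [-10.9  11.1]
```

>>> send_rows(steps=[{"dx":0.025,"dy":-0.0125,"dz":0,"spin":0,"gripper":-0.4},{"dx":0.0496,"dy":-0.025,"dz":0,"spin":0,"gripper":-0.4},{"dx":0.0496,"dy":-0.025,"dz":-0.03,"spin":0,"gripper":-0.4},{"dx":0.0496,"dy":-0.025,"dz":-0.04,"spin":0,"gripper":-0.4},{"dx":0.0496,"dy":-0.025,"dz":-0.04,"spin":0,"gripper":1},{"dx":0.0496,"dy":-0.025,"dz":-0.04,"spin":0,"gripper":1},{"dx":0.0496,"dy":-0.025,"dz":-0.04,"spin":0,"gripper":1},{"dx":0.0496,"dy":-0.025,"dz":-0.04,"spin":0,"gripper":1},{"dx":0.0496,"dy":-0.025,"dz":-0.04,"spin":0,"gripper":1},{"dx":0.0496,"dy":-0.025,"dz":0,"spin":0,"gripper":1},{"dx":0.0496,"dy":-0.025,"dz":0.05,"spin":0,"gripper":1},{"dx":0.0496,"dy":-0.025,"dz":0.1,"spin":0,"gripper":1},{"dx":0.0496,"dy":-0.025,"dz":0.15,"spin":0,"gripper":1},{"dx":0.0496,"dy":-0.025,"dz":0.2,"spin":0,"gripper":1},{"dx":0.0496,"dy":-0.025,"dz":0.14,"spin":0,"gripper":1},{"dx":0.0496,"dy":-0.025,"dz":0.2,"spin":0,"gripper":1},{"dx":0.0496,"dy":-0.025,"dz":0.14,"spin":0,"gripper":1},{"dx":0.0496,"dy":-0.025,"dz":0.2,"spin":0,"gripper":1},{"dx":0.0496,"dy":-0.025,"dz":0.2,"spin":0,"gripper":1}], grip_force=20)

```text
clock: 27.42
tcp_pos: [0.5499, 0.1451, 0.254]
tool_rot: [0.002, 0.242, 0.97, 0.001]
ft_force: [0.3, 0.4, -1.6]
opening: 0.0232
grip_force: 21.2
```

```bash
sed -i 's/W\[...,2\]>(.*004)/W[...,2]>(.035)/' ang.py;  python3 ang.py scene
```

```text
scene 472 tcp [0.5496 0.1452 0.2528] ft [-0.8 -0.  -2.8] 0.023203613747121973
centre [0.5418 0.1488 0.2123] dir [ 0.13  -0.068  0.989] tilt from vert deg 8.4 ends [0.5347 0.1525 0.158 ] [0.5483 0.1454 0.2618]
```

Now it's gripped on the flats (23.2 mm) and about 8° off upright. I firm the grip and carry it to a hover over the ring.

>>> send_rows(steps=[{"dx":0,"dy":0,"dz":0,"spin":0,"gripper":1},{"dx":0,"dy":0,"dz":0,"spin":0,"gripper":1},{"dx":0.003,"dy":-0.04,"dz":0,"spin":0,"gripper":1},{"dx":0.006,"dy":-0.09,"dz":0,"spin":0,"gripper":1},{"dx":0.009,"dy":-0.14,"dz":0,"spin":0,"gripper":1},{"dx":0.011,"dy":-0.185,"dz":0,"spin":0,"gripper":1},{"dx":0.0129,"dy":-0.21,"dz":-0.02,"spin":0,"gripper":1},{"dx":0.0129,"dy":-0.2183,"dz":-0.05,"spin":0,"gripper":1},{"dx":0.0129,"dy":-0.2183,"dz":-0.075,"spin":0,"gripper":1},{"dx":0.0129,"dy":-0.2183,"dz":-0.082,"spin":0,"gripper":1},{"dx":0.0129,"dy":-0.2183,"dz":-0.082,"spin":0,"gripper":1}], grip_force=100)

```text
clock: 28.85
tcp_pos: [0.5618, -0.073, 0.1693]
tool_rot: [-0.0, 0.242, 0.97, -0.0]
ft_force: [-0.7, -0.2, -2.4]
opening: 0.0193
grip_force: 98.4
```

```bash
cat > tip.py <<'E'
from h import *
MARK=np.array([.5437,-.0631,.008])
def go(n='scene',save=None):
    p,d,K,V=shot(n); W=cloud(d,K,V); s_=r.sense(); tc=s_['tcp_pos']; q=s_['tool_rot']
    from scipy.spatial.transform import Rotation as R
    cl=R.from_quat([q[1],q[2],q[3],q[0]]).apply([0,1,0]); cl[2]=0; cl/=np.linalg.norm(cl); u=np.array([cl[1],-cl[0],0])
    if u[0]<0:u=-u
    h,s,v=cv2.split(cv2.cvtColor(p,cv2.COLOR_BGR2HSV))
    m=(((h<9)|(h>170))&(s>110)&(v>25)&(d>0)&(np.linalg.norm(W-tc,axis=2)<.16)&(W[...,2]>.02)).astype(np.uint8)
    m=cv2.morphologyEx(m,cv2.MORPH_CLOSE,np.ones((3,3)))
    k,l,st,ce=cv2.connectedComponentsWithStats(m); i=1+st[1:,4].argmax(); m=l==i
    C=-V[:3,:3].T@V[:3,3]
    def hit(c,rw):
        ray=V[:3,:3].T@np.array([(c-K[0,2])/K[0,0],-(rw-K[1,2])/K[1,1],-1]); return C+ray*((tc-C)@cl)/(ray@cl)
    rows=np.arange(st[i,1],st[i,1]+st[i,3]); H=[]
    for rw in rows[6:-10]:
        cc=np.where(m[rw])[0]; H.append(hit(cc.mean(),rw))
    H=np.array(H); X=(H-tc)@u; Z=H[:,2]-tc[2]; a,b=np.polyfit(Z,X,1)
    print('rows',rows[0],rows[-1],'lean deg',np.degrees(np.arctan(a)).round(2),'X at tcp',b.round(4),'resid',np.std(X-a*Z-b).round(4),'barrel z',H[0,2].round(3),H[-1,2].round(3))
    ph=np.arctan(a); ax=np.array([*(u[:2]*np.sin(ph)),np.cos(ph)])
    piv=tc+u*(b+.009*a)+[0,0,.009] # barrel end x=+70
    tip=piv-.150*ax; print('tcp',tc.round(4),'ft',s_['ft_force'].round(1),'tip',tip.round(4),'tip-mark',(tip-MARK).round(4))
    t=V@np.r_[tip,1]; px=(K[0,2]+K[0,0]*t[0]/-t[2],K[1,2]-K[1,1]*t[1]/-t[2]); t=V@np.r_[MARK,1]; mp=(K[0,2]+K[0,0]*t[0]/-t[2],K[1,2]-K[1,1]*t[1]/-t[2]); print('tip px',np.round(px,1),'mark px',np.round(mp,1))
    return p,px,mp
if __name__=='__main__':
    p,px,mp=go(); cv2.imwrite('pics/s6.png',cv2.resize(p[90:250,210:330],(600,800)[0:2],interpolation=cv2.INTER_CUBIC)[:600] if 0 else cv2.resize(p[130:230,220:330],(660,600),interpolation=cv2.INTER_CUBIC))
E
python3 tip.py
```

```text
rows 156 196 lean deg 5.67 X at tcp -0.0001 resid 0.0035 barrel z 0.171 0.094
tcp [ 0.5623 -0.0731  0.17  ] ft [-0.1  0.9 -2.4] tip [ 0.5499 -0.0665  0.0297] tip-mark [ 0.0062 -0.0034  0.0217]
tip px [270.3 204.4] mark px [271.1 212. ]
```

View pics/s6.png

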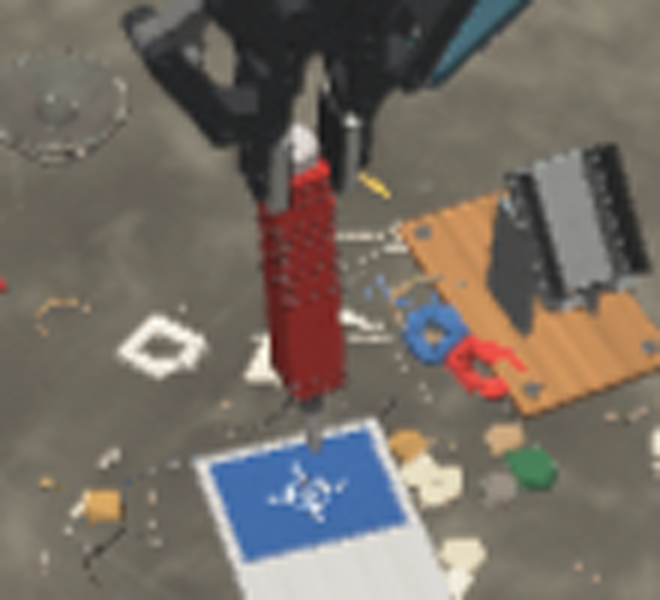

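The last view shows the spindle tip at crop (316,450), i.e. px (272.7,205.0), and the ring centre at crop (308,492), i.e. px (271.3,212.0). I convert both to world positions.

```bash
python3 - <<'E'
from h import *
i=optics.camera_info('scene'); K=np.array(i['intrinsics']); V=np.array(i['view']); C=-V[:3,:3].T@V[:3,3]
ray=lambda c,w: V[:3,:3].T@np.array([(c-K[0,2])/K[0,0],-(w-K[1,2])/K[1,1],-1])
tc=r.sense()['tcp_pos']; cl=np.array([.47,.883,0]); u=np.array([.883,-.47,0])
a=ray(271.3,212.0); print('mark',(C+a*(.008-C[2])/a[2]).round(4))
a=ray(272.7,205.0); t=C+a*((tc-C)@cl)/(a@cl); print('tip plane',t.round(4),'X',((t-tc)@u).round(4))
for z in(.025,.03,.035): print(z,(C+a*(z-C[2])/a[2]).round(4))
E
```

```text
mark [ 0.5433 -0.0633  0.008 ]
tip plane [ 0.5383 -0.0603  0.0429] X -0.0271
0.025 [ 0.5464 -0.0719  0.025 ]
0.03 [ 0.5441 -0.0687  0.03  ]
0.035 [ 0.5419 -0.0654  0.035 ]
```

```bash
python3 - <<'E'
from h import *
D=[]
for _ in range(4):
    p,d,K,V=shot('scene'); D.append(d)
d=np.median(D,0); W=cloud(d,K,V); np.set_printoptions(linewidth=200)
for rw in range(186,210):
    print(rw,[(c,*(W[rw,c]*1000).round().astype(int),int(p[rw,c].max())) for c in range(270,275)])
h,s,v=cv2.split(cv2.cvtColor(p,cv2.COLOR_BGR2HSV))
tc=r.sense()['tcp_pos']
m=((h<9)|(h>170))&(s>110)&(v>25)&(np.linalg.norm(W-tc,axis=2)<.14)&(W[...,2]>.05); P=W[m]
C=-V[:3,:3].T@V[:3,3]; print('cam',C)
for lo in np.arange(.06,.19,.015):
    k=(P[:,2]>=lo)&(P[:,2]<lo+.015); 
    if k.any(): 
        Q=P[k]-tc; print(lo.round(3),k.sum(),'X',np.percentile(Q@[.883,-.47,0],[5,50,95]).round(4),'Y',np.percentile(Q@[.47,.883,0],[5,50,95]).round(4))
E
```

```text
186 [(270, np.int64(552), np.int64(-64), np.int64(100), 127), (271, np.int64(550), np.int64(-65), np.int64(100), 126), (272, np.int64(549), np.int64(-68), np.int64(98), 127), (273, np.int64(548), np.int64(-70), np.int64(97), 127), (274, np.int64(546), np.int64(-72), np.int64(96), 126)]
187 [(270, np.int64(551), np.int64(-63), np.int64(98), 126), (271, np.int64(550), np.int64(-66), np.int64(96), 126), (272, np.int64(549), np.int64(-68), np.int64(95), 127), (273, np.int64(547), np.int64(-70), np.int64(94), 126), (274, np.int64(546), np.int64(-72), np.int64(93), 126)]
188 [(270, np.int64(550), np.int64(-62), np.int64(96), 127), (271, np.int64(549), np.int64(-64), np.int64(94), 126), (272, np.int64(547), np.int64(-66), np.int64(93), 127), (273, np.int64(546), np.int64(-69), np.int64(92), 127), (274, np.int64(545), np.int64(-71), np.int64(92), 126)]
189 [(270, np.int64(550), np.int64(-63), np.int64(91), 127), (271, np.int64(549), np.int64(-64), np.int64(91), 127), (272, np.int64(547), np.int64(-66), np.int64(90), 127), (273, np.int64(547), np.int64(-70), np.int64(88), 125), (274, np.int64
[... 5606 characters left out ...]
int64(-73), np.int64(8), 184), (274, np.int64(544), np.int64(-75), np.int64(8), 171)]
cam [0.18584265 0.44734017 0.83185414]
0.06 11 X [-0.0194 -0.0182 -0.0062] Y [-0.0099  0.0016  0.0091]
0.075 55 X [-0.0186 -0.0166 -0.0008] Y [-0.0112  0.0036  0.0092]
0.09 59 X [-0.0164 -0.0144  0.0007] Y [-0.0117  0.003   0.0097]
0.105 61 X [-0.0143 -0.0117  0.0045] Y [-0.0102  0.0031  0.0102]
0.12 60 X [-0.0114 -0.0095  0.0053] Y [-0.0096  0.0023  0.0109]
0.135 60 X [-0.0091 -0.0072  0.0108] Y [-0.0084  0.003   0.0111]
0.15 55 X [-0.0065 -0.005   0.0012] Y [-0.0088  0.0016  0.0113]
0.165 38 X [-0.0054 -0.003   0.0005] Y [-0.0097 -0.0039  0.0035]
0.18 4 X [-0.012  -0.0117 -0.011 ] Y [0.0095 0.0099 0.01  ]
```

Depth of the barrel face gives a lean of 8.4° and a tip at (0.551,-0.068,0.030), so I need to shift about (-8,+5.5) mm. Then I go down.

>>> send_rows(steps=[{"dx":-0.004,"dy":0.003,"dz":0,"spin":0,"gripper":1},{"dx":-0.008,"dy":0.0055,"dz":0,"spin":0,"gripper":1},{"dx":-0.008,"dy":0.0055,"dz":-0.008,"spin":0,"gripper":1},{"dx":-0.008,"dy":0.0055,"dz":-0.014,"spin":0,"gripper":1},{"dx":-0.008,"dy":0.0055,"dz":-0.018,"spin":0,"gripper":1},{"dx":-0.008,"dy":0.0055,"dz":-0.018,"spin":0,"gripper":1}])

```text
clock: 29.85
tcp_pos: [0.5539, -0.0679, 0.151]
tool_rot: [-0.0, 0.242, 0.97, -0.0]
ft_force: [0.0, 0.1, -2.2]
opening: 0.0191
grip_force: 98.5
```

```bash
cat > near.py <<'E'
from h import *
D=[]
for _ in range(3):
    p,d,K,V=shot('scene'); D.append(d)
d=np.median(D,0); W=cloud(d,K,V)
h,s,v=cv2.split(cv2.cvtColor(p,cv2.COLOR_BGR2HSV)); S=r.sense(); tc=S['tcp_pos']; u=np.array([.883,-.47,0]); w=np.array([.47,.883,0])
m=((h<9)|(h>170))&(s>110)&(v>25)&(np.linalg.norm(W-tc,axis=2)<.14)&(W[...,2]>tc[2]-.115)&(W[...,2]<tc[2]-.012); Q=W[m]-tc; X,Y,Z=Q@u,Q@w,Q[:,2]
zs=[];xs=[]
for lo in np.arange(-.1,-.02,.01):
    k=(Z>=lo)&(Z<lo+.01)
    if k.sum()>8: zs.append(Z[k].mean()); xs.append(np.median(X[k&(X<np.percentile(X[k],70))]))
a,b=np.polyfit(zs,xs,1); ph=np.arctan(a); zt=.009-.15*np.cos(ph)
tip=tc+u*(a*zt+b+.012/np.cos(ph))+[0,0,zt]
print('lean',np.degrees(ph).round(1),'Y',np.percentile(Y,[5,95]).round(4),'barrel low z',(tc[2]+Z.min()).round(4),'tip',tip.round(4),'tcp',tc.round(4),'ft',S['ft_force'].round(1))
wh=(s<110)&(v>120)&(abs(W[...,2]-.008)<.004)&(np.linalg.norm(W[...,:2]-[.5437,-.0632],axis=2)<.014); print('mark',wh.sum(),W[wh].mean(0).round(4))
# spindle: non-blue pixels standing over the blank
sp=(W[...,2]>.012)&(W[...,2]<.05)&(np.linalg.norm(W[...,:2]-[.5437,-.0632],axis=2)<.03); print('spindle',sp.sum(),W[sp].mean(0).round(4) if sp.any() else '', [W[sp&(W[...,2]<.025)].mean(0).round(4)])
E
python3 near.py
```

```text
lean 9.1 Y [-0.0101  0.0107] barrel low z 0.0524 tip [ 0.5419 -0.0614  0.0123] tcp [ 0.5539 -0.0678  0.1514] ft [ 0.3 -0.4 -2.5]
mark 38 [ 0.5445 -0.0617  0.0081]
spindle 26 [ 0.5394 -0.0639  0.0285] [array([ 0.5384, -0.0635,  0.0196])]
```

>>> send_rows(steps=[{"dx":0.0015,"dy":0,"dz":0,"spin":0,"gripper":1},{"dx":0.0015,"dy":0,"dz":-0.003,"spin":0,"gripper":1},{"dx":0.0015,"dy":0,"dz":-0.006,"spin":0,"gripper":1},{"dx":0.0015,"dy":0,"dz":-0.006,"spin":0,"gripper":1}])

```text
clock: 30.5
tcp_pos: [0.5565, -0.068, 0.1462]
tool_rot: [0.001, 0.242, 0.97, 0.0]
ft_force: [0.4, -0.1, 6.0]
opening: 0.0193
grip_force: 99.5
```

>>> send_rows(steps=[{"dx":0,"dy":0,"dz":-0.002,"spin":0,"gripper":1},{"dx":0,"dy":0,"dz":-0.004,"spin":0,"gripper":1},{"dx":0,"dy":0,"dz":-0.0055,"spin":0,"gripper":1},{"dx":0,"dy":0,"dz":-0.0055,"spin":0,"gripper":1}])

```text
clock: 31.0
tcp_pos: [0.5561, -0.0679, 0.1405]
tool_rot: [0.001, 0.242, 0.97, 0.0]
ft_force: [1.1, -0.2, 3.6]
opening: 0.0195
grip_force: 99.1
```

```bash
python3 near.py
```

```text
lean 9.6 Y [-0.0103  0.0107] barrel low z 0.0411 tip [ 0.5424 -0.0608  0.001 ] tcp [ 0.5554 -0.0677  0.1399] ft [ 0.9 -0.5  1.2]
mark 39 [ 0.5444 -0.062   0.0084]
spindle 48 [ 0.5408 -0.0612  0.0381] [array([ 0.541 , -0.0638,  0.0193])]
```

>>> send_rows(steps=[{"dx":0,"dy":0,"dz":-0.001,"spin":0,"gripper":1},{"dx":0,"dy":0,"dz":-0.001,"spin":0,"gripper":1}])

```text
clock: 31.4
tcp_pos: [0.5552, -0.0677, 0.1385]
tool_rot: [-0.0, 0.242, 0.97, -0.0]
ft_force: [-0.0, -0.4, 1.8]
opening: 0.0192
grip_force: 99.0
```

The snap showed clearly: force rose to about 8 N, then dropped to about 4 N at roughly 11 mm in. I lift off and carry the punch back over the rest to the earlier start pose.

>>> send_rows(steps=[{"dx":0,"dy":0,"dz":0.015,"spin":0,"gripper":1},{"dx":0,"dy":0,"dz":0.05,"spin":0,"gripper":1},{"dx":0,"dy":0,"dz":0.1,"spin":0,"gripper":1},{"dx":0,"dy":0,"dz":0.14,"spin":0,"gripper":1},{"dx":-0.001,"dy":-0.02,"dz":0.152,"spin":0,"gripper":1},{"dx":-0.005,"dy":-0.06,"dz":0.152,"spin":0,"gripper":1},{"dx":-0.009,"dy":-0.1,"dz":0.152,"spin":0,"gripper":1},{"dx":-0.012,"dy":-0.135,"dz":0.152,"spin":0,"gripper":1},{"dx":-0.0135,"dy":-0.153,"dz":0.152,"spin":0,"gripper":1},{"dx":-0.0135,"dy":-0.153,"dz":0.152,"spin":0,"gripper":1}])

```text
clock: 32.65
tcp_pos: [0.5403, -0.2233, 0.2899]
tool_rot: [-0.001, 0.244, 0.97, -0.001]
ft_force: [1.0, 1.0, -2.7]
opening: 0.0194
grip_force: 100.1
```

```bash
python3 near.py
```

```text
lean 9.2 Y [-0.0109  0.0091] barrel low z 0.1883 tip [ 0.5298 -0.2134  0.1511] tcp [ 0.5418 -0.2198  0.2902] ft [ 1.6  1.  -2.4]
mark 42 [ 0.5444 -0.0624  0.008 ]
spindle 0  [array([nan, nan, nan])]near.py:17: RuntimeWarning: Mean of empty slice.
  sp=(W[...,2]>.012)&(W[...,2]<.05)&(np.linalg.norm(W[...,:2]-[.5437,-.0632],axis=2)<.03); print('spindle',sp.sum(),W[sp].mean(0).round(4) if sp.any() else '', [W[sp&(W[...,2]<.025)].mean(0).round(4)])
  ret = um.true_divide(
```

The ring reads at the same place, so the blank did not move. Now the lay-in sequence that worked before, with a light grip.

>>> send_rows(steps=[{"dx":0,"dy":-0.001,"dz":0,"spin":0,"gripper":1},{"dx":0,"dy":-0.001,"dz":0,"spin":0,"gripper":1},{"dx":0,"dy":-0.001,"dz":-0.03,"spin":0,"gripper":1},{"dx":0.001,"dy":-0.0015,"dz":-0.06,"spin":0,"gripper":1},{"dx":0.001,"dy":-0.0015,"dz":-0.076,"spin":0,"gripper":1},{"dx":0.001,"dy":-0.0015,"dz":-0.086,"spin":0,"gripper":1},{"dx":0.006,"dy":-0.004,"dz":-0.093,"spin":0,"gripper":1},{"dx":0.01,"dy":-0.006,"dz":-0.098,"spin":0,"gripper":1},{"dx":0.0138,"dy":-0.0083,"dz":-0.103,"spin":0,"gripper":1},{"dx":0.018,"dy":-0.0105,"dz":-0.112,"spin":0,"gripper":1},{"dx":0.0214,"dy":-0.0123,"dz":-0.121,"spin":0,"gripper":1},{"dx":0.0214,"dy":-0.0123,"dz":-0.121,"spin":0,"gripper":1}], grip_force=20)

```text
clock: 34.3
tcp_pos: [0.5735, -0.2366, 0.1789]
tool_rot: [0.012, 0.241, 0.97, -0.001]
ft_force: [15.2, -3.9, 35.9]
opening: 0.0192
grip_force: 132.9
```

```bash
python3 ang.py scene
```

```text
scene 411 tcp [ 0.5733 -0.2366  0.179 ] ft [15.6 -4.1 35.9] 0.019186322521145414
centre [ 0.5482 -0.2225  0.1435] dir [ 0.477 -0.248  0.843] tilt from vert deg 32.6 ends [ 0.5245 -0.2102  0.1017] [ 0.5753 -0.2366  0.1915]
```

>>> send_rows(steps=[{"dx":0.003,"dy":-0.0015,"dz":0.008,"spin":0,"gripper":1},{"dx":0.005,"dy":-0.0026,"dz":0.014,"spin":0,"gripper":1},{"dx":0.005,"dy":-0.0026,"dz":0.016,"spin":0,"gripper":1},{"dx":0.005,"dy":-0.0026,"dz":0.016,"spin":0,"gripper":1}], grip_force=20)

```text
clock: 34.85
tcp_pos: [0.5679, -0.2356, 0.1851]
tool_rot: [-0.001, 0.242, 0.97, -0.0]
ft_force: [0.0, -0.6, -2.6]
opening: 0.0195
grip_force: 127.5
```

```bash
python3 near.py 2>/dev/null| head -2; python3 ang.py scene
```

```text
lean 30.6 Y [-0.0114  0.0102] barrel low z 0.099 tip [ 0.5113 -0.2054  0.0651] tcp [ 0.5679 -0.2355  0.1852] ft [ 0.2 -0.5 -2.8]
mark 42 [ 0.5438 -0.0623  0.0085]
scene 408 tcp [ 0.568  -0.2355  0.1853] ft [ 0.  -0.1 -2.7] 0.01947654003774161
centre [ 0.5451 -0.2227  0.1483] dir [ 0.436 -0.233  0.869] tilt from vert deg 29.6 ends [ 0.5235 -0.2112  0.1053] [ 0.5691 -0.2356  0.1962]
```

The firm grip now holds the punch at about 30° lean, clear of the channel and unloaded. I move back and lower it so the barrel's lower corner sits just uphill of the prongs, watching force.

>>> send_rows(steps=[{"dx":-0.009,"dy":0.0053,"dz":0.005,"spin":0,"gripper":1},{"dx":-0.0181,"dy":0.0105,"dz":0.005,"spin":0,"gripper":1},{"dx":-0.0181,"dy":0.0105,"dz":-0.01,"spin":0,"gripper":1},{"dx":-0.0181,"dy":0.0105,"dz":-0.02,"spin":0,"gripper":1},{"dx":-0.0181,"dy":0.0105,"dz":-0.026,"spin":0,"gripper":1},{"dx":-0.0181,"dy":0.0105,"dz":-0.03,"spin":0,"gripper":1},{"dx":-0.0181,"dy":0.0105,"dz":-0.03,"spin":0,"gripper":1}])

```text
clock: 35.92
tcp_pos: [0.5506, -0.2226, 0.1543]
tool_rot: [-0.001, 0.241, 0.97, 0.001]
ft_force: [1.9, 7.6, -2.6]
opening: 0.0191
grip_force: 127.8
```

```bash
python3 near.py 2>/dev/null| head -1; python3 ang.py scene
```

```text
lean 32.0 Y [-0.0101  0.011 ] barrel low z 0.0695 tip [ 0.4919 -0.1913  0.0361] tcp [ 0.5506 -0.2226  0.1544] ft [ 3.9  7.1 -3.2]
scene 409 tcp [ 0.5506 -0.2226  0.1543] ft [ 2.2  7.2 -2.4] 0.01917890304257756
centre [ 0.5273 -0.2082  0.1174] dir [ 0.449 -0.263  0.854] tilt from vert deg 31.3 ends [ 0.5053 -0.1952  0.0756] [ 0.5525 -0.2229  0.1654]
```

>>> send_rows(steps=[{"dx":0.001,"dy":0.0025,"dz":0,"spin":0,"gripper":1},{"dx":0.001,"dy":0.0025,"dz":-0.003,"spin":0,"gripper":1},{"dx":0.001,"dy":0.0025,"dz":-0.003,"spin":0,"gripper":1}])

```text
clock: 36.5
tcp_pos: [0.5514, -0.2222, 0.1525]
tool_rot: [-0.0, 0.242, 0.97, 0.0]
ft_force: [1.0, 3.9, -0.6]
opening: 0.0195
grip_force: 128.1
```

>>> send_rows(steps=[{"dx":0,"dy":0,"dz":0,"spin":0,"gripper":0.42},{"dx":0,"dy":0,"dz":0,"spin":0,"gripper":0.3},{"dx":0,"dy":0,"dz":0,"spin":0,"gripper":0.3},{"dx":0,"dy":0,"dz":0,"spin":0,"gripper":0.3}])

```text
clock: 37.0
tcp_pos: [0.5511, -0.223, 0.1529]
tool_rot: [0.0, 0.242, 0.97, -0.0]
ft_force: [-0.3, -0.0, 0.5]
opening: 0.0299
grip_force: 0.0
```

```bash
python3 near.py 2>/dev/null| head -1; python3 ang.py scene
```

```text
lean 41.7 Y [-0.0121  0.0105] barrel low z 0.0525 tip [ 0.499  -0.1949  0.0498] tcp [ 0.5511 -0.2227  0.1528] ft [ 0.4 -0.1  0.1]
scene 470 tcp [ 0.5512 -0.2227  0.1528] ft [ 0.1 -1.2 -0.7] 0.029807896056831984
centre [ 0.5265 -0.2086  0.0992] dir [ 0.652 -0.325  0.686] tilt from vert deg 46.7 ends [ 0.4931 -0.192   0.064 ] [ 0.5612 -0.2259  0.1356]
```

>>> send_rows(steps=[{"dx":0,"dy":0,"dz":0,"spin":0,"gripper":-0.6},{"dx":0,"dy":0,"dz":0,"spin":0,"gripper":-0.8},{"dx":0,"dy":0,"dz":0.02,"spin":0,"gripper":-0.8},{"dx":0,"dy":0,"dz":0.06,"spin":0,"gripper":-0.8},{"dx":0,"dy":0,"dz":0.11,"spin":0,"gripper":-0.8},{"dx":0,"dy":0.04,"dz":0.16,"spin":0,"gripper":-0.8},{"dx":0,"dy":0.08,"dz":0.18,"spin":0,"gripper":-0.8},{"dx":0,"dy":0.08,"dz":0.18,"spin":0,"gripper":-0.8}])

```text
clock: 38.2
tcp_pos: [0.5525, -0.1393, 0.3361]
tool_rot: [0.002, 0.239, 0.971, 0.001]
ft_force: [-0.3, -0.6, -0.2]
opening: 0.0771
grip_force: 0.0
```

```bash
cat > fin.py <<'E'
from h import *
for n in('scene','top'):
    p,d,K,V=shot(n); W=cloud(d,K,V); h,s,v=cv2.split(cv2.cvtColor(p,cv2.COLOR_BGR2HSV))
    o=np.array([.5338,-.2165,0]); L=(W-o)@np.array([[.883,-.469,0],[.469,.883,0],[0,0,1]]).T
    near=(abs(L[...,1])<.03)&(abs(L[...,0])<.12)&(d>0)
    m=near&((h<9)|(h>170))&(s>110)&(v>25)&(L[...,2]>.035)&(L[...,2]<.2)
    Q=L[m]*1000; mid=Q[abs(Q[:,1])<9]; ax=np.array([1,0,1])/2**.5; t=mid@ax; pe=mid@np.array([-1,0,1])/2**.5
    print(n,len(Q),'along',np.percentile(t,[2,98]).round(1),'expect',((np.array([-15.2,0,81.8])@ax)+np.array([-40,70])).round(1),'perp',np.percentile(pe,[5,25,50,75]).round(1),'expect',(97/2**.5+12),'Y',np.percentile(Q[:,1],[3,97]).round(1))
    k=(pe>70); 
    if k.sum()>10: print('slope deg',np.degrees(np.arctan(np.polyfit(mid[k,0],mid[k,2],1)[0])).round(1))
    if n=='scene':
        b=np.load('scene.npz'); g=(h>100)&(h<125)&(s>120)&(abs(W[...,2]-.008)<.006)&(abs(W[...,0]-.54)<.1)&(abs(W[...,1]+.06)<.08); print('blue median',np.median(W[g],0).round(4))
        sp=(s<70)&(v>90)&near&(abs(L[...,1])<.008)&(L[...,0]<-.05)&(L[...,2]>.014)&(L[...,2]<.06); print('spindle',sp.sum(),(L[sp].mean(0)*1000).round(1),(L[sp].min(0)*1000).round(1))
E
python3 fin.py
```

```text
scene 526 along [ 12.5 116.2] expect [  7.1 117.1] perp [76.4 78.3 79.9 81.1] expect 80.58935777509511 Y [-10.   13.6]
slope deg 43.1
blue median [ 0.5448 -0.0621  0.0082]
spindle 33 [-60.5  -0.2  42.6] [-73.5  -3.7  27.6]Traceback (most recent call last):
  File "fin.py", line 8, in <module>
    print(n,len(Q),'along',np.percentile(t,[2,98]).round(1),'expect',((np.array([-15.2,0,81.8])@ax)+np.array([-40,70])).round(1),'perp',np.percentile(pe,[5,25,50,75]).round(1),'expect',(97/2**.5+12),'Y',np.percentile(Q[:,1],[3,97]).round(1))
                           ~~~~~~~~~~~~~^^^^^^^^^^
    return _quantile_unchecked(
        a, q, axis, out, overwrite_input, method, keepdims, weights)
    return _ureduce(a,
                    func=_quantile_ureduce_func,
    ...<5 lines>...
                    overwrite_input=overwrite_input,
                    method=method)
    r = func(a, **kwargs)
    result = _quantile(arr,
                       quantiles=q,
    ...<2 lines>...
                       out=out,
                       weights=wgt)
    slices_having_nans = np.isnan(arr[-1, ...])
                                  ~~~^^^^^^^^^
IndexError: index -1 is out of bounds for axis 0 with size 0
```

The punch is fully seated: its position along the channel, height and 43° slope all match the expected seat. The spindle is out and the blank has not moved, so I hand in.

```bash
python3 -c "
from rig import job
print(job.job_done())"
```

```text
the job is handed in; nothing more can be done
None
```

The job is handed in: the punch was laid in the rest, snapped at the ring (force rose, then fell; tip about 2 mm off centre by camera) and is seated again, let go; two slips may count: a first return overshot the prongs and was redone, and the last lay-in briefly jammed at about 36 N, where I couldn't confirm the spindle stayed short of 8 mm.

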